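# Load a stamp block into the desktop engraver

### The job

Get the next rubber stamp ready for engraving: tip the standing block over onto the carrier's raised bed so that its rubber face looks up, and push it up square against the tall ruler fence. Then push the carrier along its two guides into the engraver up to the spring ejectors, and swing both levers fully in across the mouth so that they seat the carrier and hold it there. Leave the things lying around where they are.

Things in the scene. Friction and masses are not known exactly. Their poses are not given: they have to be found in the camera images.
- engraver: Desktop engraver fixed to the table: grey base plate 385 x 220 x 10 mm, x from -150 to 235. Origin on the table top, midway between the lever pivots at the mouth. x = loading direction (roughly the robot's left), y roughly towards the robot, z up. Lever pivots: x 0, y +94 (near lever) and y -94 (far lever).
- guides_mouth (a point): Middle of the mouth of the two grey card guides, at the height of the carrier's top (z 24 mm), engraver axes. Guides run from engraver x 12 to 190; inner walls at y +-79.5, lips reach in to y +-71, tops 30.5 mm above the table.
- gantry (a point): Middle of the top of the white parked gantry (z 147 mm), over the guides' far end; do not hit it. It spans engraver x 126 to 180, posts at y +-99, free height under it 85 mm. Behind it a white housing, 62 mm high, front face at x 190.
- ejectors (a point): Midway between the tips of two spring ejector pins (y +-45, z 19) that stick 15 mm out of the housing. They meet the carrier when its origin is at engraver x 85, push back with 3 N in all at first and 9 N when it is seated.
- carrier: Loose aluminium carrier plate, 180 (x) x 156 (y) x 10 mm, 0.5 kg, its leading end already in the guides, underside 14 mm above the table. Origin at the centre of the underside, axes as the engraver's. Bare ledge on the robot's side at y 24 to 78. Seated by the levers, its origin is at engraver x 97, 1.5 mm short of a hard stop.
- carrier_push (a point): Point on the outer face of the carrier's upright push rail (trailing end, carrier x -90), at mid-width, 27 mm above the table: the place to push. The rail is 136 mm wide, 10 mm thick and 26 mm high.
- bed_edge (a point): Middle of the near top edge of the carrier's raised plywood bed, 6 mm above the ledge: the low fence for the block's foot. Bed: carrier x -55 to 88, y -58 to 24, top 30 mm above the table.
- ruler_fence (a point): Middle of the top edge of the tall steel ruler fence, on the face that looks to the robot, at carrier y -58; the fence is 12 mm higher than the bed and runs along carrier x -55 to 88.
- block_center (a point): Centre of the loose stamp block, 80 (x) x 40 (y) x 70 (z) mm, 0.22 kg: wood with a 4 mm dark rubber sheet on its +y face, which looks to the robot at first. It stands on the ledge 1 to 3 mm short of the bed's edge, z up (top 94 mm above the table). Tipped away from the robot it lies rubber up, 40 mm high; against the ruler fence its centre is at carrier y -23.
- lever_near (a joint): Near lever (robot's side), rad, upright pivot. 0 = open, handle points back from the mouth, splayed 0.20 rad outward; 1.77 = closed (end stop), handle across the mouth. Closes anticlockwise from above. Stiff: stays where left; needs 3 N at the handle, about 10 N while it seats the carrier.
- lever_far (a joint): Far lever, mirror image of the near one: 0 = open, 1.77 = closed (end stop), rad; closes clockwise seen from above. Same sizes and stiffness.
- lever_near_knob (a point): Black upright finger knob on the near lever, 68 mm from its pivot, 15 mm in diameter, z 34 to 58 mm (this point: 46 mm). The lever's handle is 12 mm wide, z 27 to 41 mm, and ends 76 mm from the pivot; a white roller, 14 mm in diameter, 30 mm from the pivot, drives the push rail in.
- lever_far_knob (a point): The same knob on the far lever, same sizes.
- glass_dish: Octagonal glass dish, 67 mm wide and 18 mm high, behind the carrier's trailing end: leave alone.
- cream_jar: Low white jar, 45 mm across and 17 mm high, behind the carrier's trailing end, on the robot's side: leave alone.
- red_pen: Marker pen, 131 mm long, on the table: leave alone.

How it is judged:
By the outcome, as a careful person would: the job done as asked, in the order asked, and still so for the second after the job is handed in, with the robot touching nothing.
It also fails if it takes over 62 s, if anything falls off the work surface, if the arm or the gripper's body presses on something with over 40 N, if the wrist force passes 120 N, or if a joint passes its speed limit or range.

### The arm

A 6-joint arm with a two-finger parallel gripper is mounted at the origin on the work surface; the furniture and walls round the work are solid. World frame = base frame: x ahead of the robot, y to its left, z up, the work surface at z = 0. Lengths are in m, angles in rad, forces in N, time in s.
With the tool pointing down it reaches from about 0.275 to 0.975 m from the base axis. Payload 8.4 kg.
Tool frame: the origin (TCP) lies on the centre line of the jaws, within the pads' length; the fingertips stand 19 mm ahead of it and the grasp point (between the pads) is the TCP; x points along the fingers, z is the direction in which the jaws open and shut, and the axes are right-handed (so a half turn about x gives the same grasp; the last joint's range is limited). The gripper opens to 92 mm and grips with 3 to 60 N. Pads are 20 mm wide; open, the fingers measure 128 mm over their backs; the gripper's body (75 mm by 189 mm) begins 69 mm behind the grasp point.
Start: joints at [1.192, 0.353, 1.633, -0, 1.155, -0.002], TCP at [0.23, 0.581, 0.234] pointing down, gripper open.
Joint ranges: [-2.63, 2.63], [-0.92, 2.1], [0.06, 2.66], [-1.3, 4.44], [0, 2.69], [-3.02, 3.02]. Speed limits (rad/s): [2.22, 2.22, 2.79, 3.14, 3.14, 3.14].

### API

Orientations are given as [roll, pitch, yaw] about the fixed x, y, z axes, in that order (R = Rz(yaw) Ry(pitch) Rx(roll)).
In Python, from rig import * gives the robot as it stands.
- The arm moves only by the tool apply_moves, never from a script. Its argument "deltas" is a list of rows, each a list of 6 numbers: the shift along the tool's x, y, z in m, then the turn, a rotation vector about the tool's x, y, z in degrees. A call has 1 to 20 rows; each row is the pose to reach, as a shift and turn from the pose measured when the call began, along the tool's axes at that moment; what a row does not reach only later rows make up. A row lasts 1/10 s, in which the tool goes at most 50 mm and 8.59 degrees, less where a joint would pass 70% of its speed; a pose out of reach is approached as far as the arm can. A call with a gripper value outside its range is refused whole. "grip" is the gripper command: -1 is fully open, 1 is shut, values between are in proportion, set as the call begins (left out, the last holds). The fingers move at their own pace and stop on an object; "grip_force" is the grip in N (left out, the last holds). Time passes only in rows, so rows that repeat a pose let the fingers close. It gives the time, the measured TCP pose, the force and the opening at its end, in the units of the state.
- get_state(): the state, without advancing time (a new reading comes with each control period).
- get_image(name): name is "scene" or "side" or "wrist"; returns (picture, depth): 480x640x3 uint8, blue, green, red; 480x640 float32, m along the optical axis (not along the pixel's ray), 0 where there is no reading.
- calibration(name): a dict with "intrinsics" (3x3 intrinsics, pixels), "D" ([k1, k2, p1, p2, k3] as OpenCV has them; the pictures are not rectified), "origin" and "rotation" of the camera in the world. Camera axes: x right, y down, z forward; pixel columns grow to the right and rows downward; lengths in m; the calibration is good to about 2 mm. A picture is of the moment at which its call begins: read the wrist's pose just before it. calibration takes no time and is no camera call; for the wrist camera it gives the pose at the moment of the call.
- sign_off(): hands the job in, once; it reports no verdict.
The state is a dict: "t": time; "qpos": joint angles; "dq": joint speeds; "tau": joint torques, N m; "tcp_pos": TCP position; "eef_rot": TCP orientation; "force": force on the tool from outside, world axes, zero at the start; "ft_torque": the same for the moment, N m; "grip_width": finger opening in m.
Only numpy, scipy, OpenCV 4.12 (cv2) and the standard library are available. Lean on these libraries where they do the work, as an engineer would, in place of code of your own. Each camera call takes 0.05 s, during which the arm holds its last target.

## Working session

There is one attempt and no reset: what is moved stays moved. The work goes in short steps, Python scripts to look and compute and a tool call to move; the robot and the scene stay as the last step left them, time stands still between calls to the robot, and variables do not carry over. Pictures are saved under pics/ and viewed, and the job is handed in when it is done.

Besides the shell and the picture viewer there is one more tool, called after "Emit:" as a command line: name --pt "numbers of a row" for each row, then --argument value for the rest. apply_moves: Moves the arm, as the interface text tells. Its arguments: {"type":"object","properties":{"deltas":{"type":"array"},"grip":{"type":"number"},"grip_force":{"type":"number"}},"required":["deltas"]}

```bash
ls; mkdir -p pics; python3 - <<'E'
from rig import *
import cv2
s=get_state();print(s)
for n in("scene","side","wrist"):
    c=calibration(n);im,d=get_image(n);cv2.imwrite(f"pics/{n}0.png",im);import numpy as np;np.savez(f"{n}0.npz",im=im,d=d,K=c["intrinsics"],D=c["D"],o=c["origin"],R=c["rotation"]);print(n,c)
E
```

```text
pics
{'t': 0.0, 'qpos': array([ 1.19159901e+00,  3.53665318e-01,  1.63411729e+00, -1.66368229e-05,
        1.15519998e+00, -2.38865830e-03]), 'dq': array([-9.57855194e-05, -7.20501942e-04, -5.65449450e-04, -4.45565826e-04,
        4.66631237e-05, -1.01889155e-03]), 'tau': array([-6.96602674e-04, -5.93834496e+01, -3.34220767e+01,  6.97515509e-02,
        2.36873369e-02, -1.36621638e-04]), 'tcp_pos': array([0.22979826, 0.5807219 , 0.23286016]), 'eef_rot': array([-3.13303788,  1.56940631, -1.93904348]), 'force': array([ 0.92922422,  0.40785024, -0.2137347 ]), 'ft_torque': array([-0.03815238,  0.03643147, -0.0089213 ]), 'grip_width': 0.0920653023232403}
scene {'intrinsics': array([[484.27591133,   0.        , 317.83535737],
       [  0.        , 484.27591133, 237.4397438 ],
       [  0.        ,   0.        ,   1.        ]]), 'D': array([-0.02622113,  0.        ,  0.        ,  0.        ,  0.        ]), 'origin': array([ 0.11093489, -0.68936027,  0.7602719 ]), 'rotation': array([-2.29379149, -0.01568018, -0.56864285])}
side {'intrinsics': array([[612.1028466 ,   0.        , 318.23146513],
       [  0.        , 612.1028466 , 243.07509309],
       [  0.        ,   0.        ,   1.        ]]), 'D': array([-0.05123075,  0.        ,  0.        ,  0.        ,  0.        ]), 'origin': array([ 0.28671365, -1.10390138,  0.87204508]), 'rotation': array([-2.20895717, -0.00671189, -0.243045  ])}
wrist {'intrinsics': array([[385.78200086,   0.        , 318.95506461],
       [  0.        , 385.78200086, 238.39776824],
       [  0.        ,   0.        ,   1.        ]]), 'D': array([-0.06829139,  0.        ,  0.        ,  0.        ,  0.        ]), 'origin': array([0.15143646, 0.61167583, 0.3837223 ]), 'rotation': array([2.83887067e+00, 7.75429807e-04, 1.19487241e+00])}
```

View pics/scene0.png

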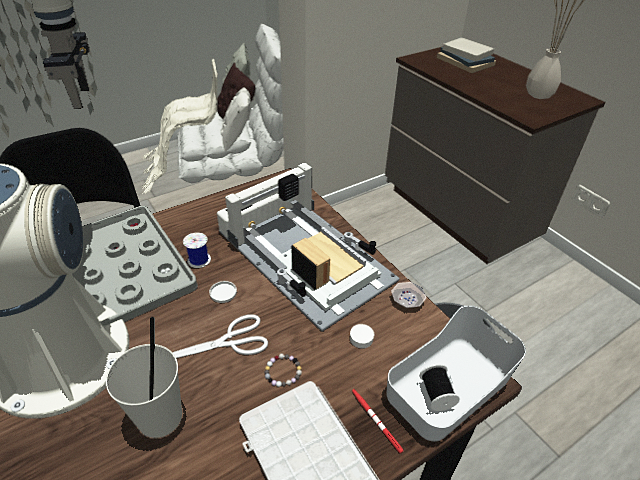

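View pics/side0.png

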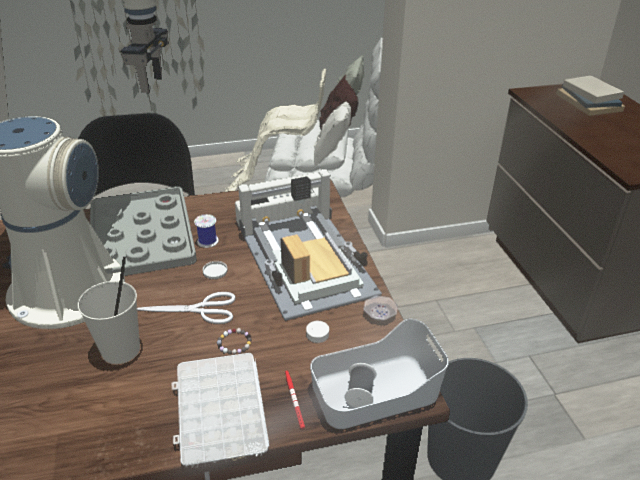

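View pics/wrist0.png

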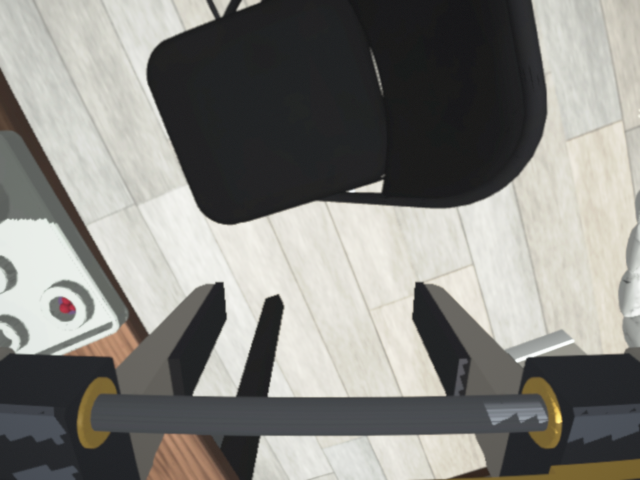

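The scene view shows the engraver at about px (310,250), the block at (310,262), the knobs near (297,288) and (370,246). The side view shows it at about (310,260). I'll zoom in next.

```bash
python3 - <<'E'
import numpy as np,cv2
for n,(x,y,w,h) in {"scene":(210,155,200,180),"side":(225,160,180,165)}.items():
    im=np.load(n+"0.npz")["im"][y:y+h,x:x+w]
    cv2.imwrite(f"pics/{n}0z.png",cv2.resize(im,None,fx=3.6,fy=3.3,interpolation=cv2.INTER_CUBIC) if 0 else cv2.resize(im,None,fx=3.3,fy=3.3,interpolation=cv2.INTER_CUBIC))
E
```

```text
(no output)
```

View pics/scene0z.png

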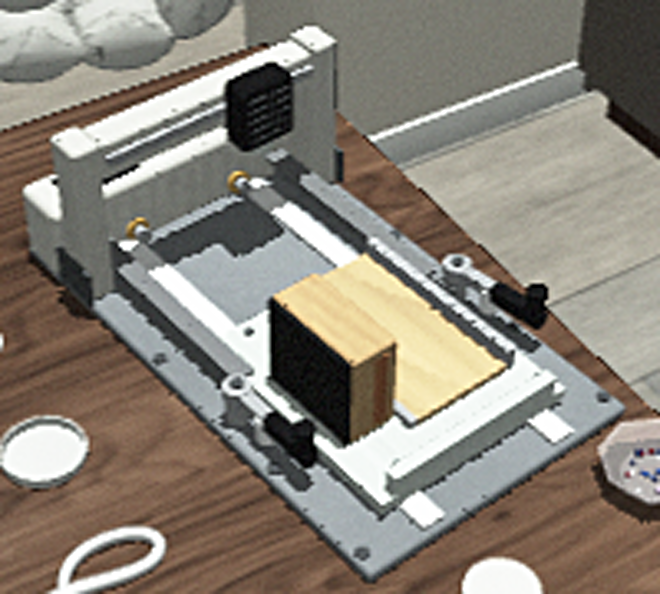

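View pics/side0z.png

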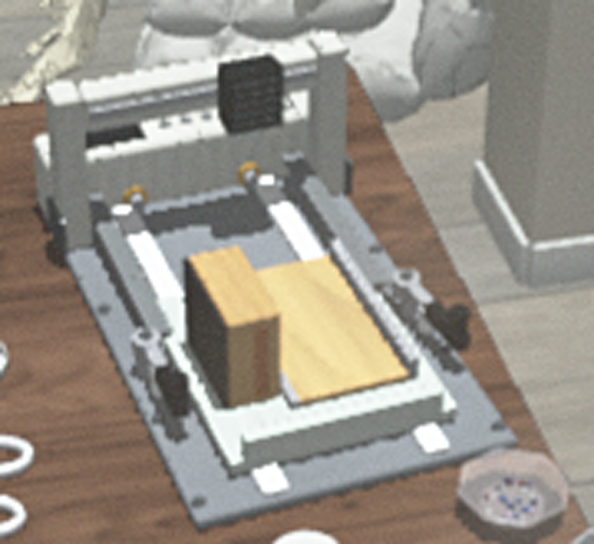

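The zooms show the plate's trailing corners (scene zoom (372,578) and (622,408)), the lever pivots at (237,385) and (458,265), the knobs at (303,437) and (538,295), and the rail and block. I'll cast rays for a rough pose.

```bash
cat >h.py <<'E'
import numpy as np,cv2
from scipy.spatial.transform import Rotation as Ro
def Rm(r):
    r=np.asarray(r,float)
    return r if r.shape==(3,3) else Ro.from_euler('xyz',r).as_matrix()
def cast(c,uv,z):
    K,D,o,R=c
    p=cv2.undistortPoints(np.array(uv,float).reshape(-1,1,2),K,D).reshape(-1,2)
    d=np.c_[p,np.ones(len(p))]@Rm(R).T
    return o+d*((z-o[2])/d[:,2])[:,None]
def ld(n):
    f=np.load(n+".npz");return f["K"],f["D"],f["o"],f["R"]
def cap(n,tag):
    from rig import get_state,get_image,calibration
    c=calibration(n);im,d=get_image(n);cv2.imwrite(f"pics/{tag}.png",im)
    np.savez(tag+".npz",im=im,d=d,K=c["intrinsics"],D=c["D"],o=c["origin"],R=c["rotation"]);return im,d
def proj(c,P):
    K,D,o,R=c;R=Rm(R);P=(np.atleast_2d(P)-o)@R
    return cv2.projectPoints(P,np.zeros(3),np.zeros(3),K,D)[0].reshape(-1,2)
E
python3 - <<'E'
from h import *
z=lambda L,x,y:[(a/3.3+x,b/3.3+y) for a,b in L]
s=ld("scene0");d=ld("side0")
for c,L,x,y in((s,[(372,578),(622,408)],210,155),(d,[(200,525),(518,442)],225,160)): print("plate",cast(c,z(L,x,y),.01).round(4))
print("piv s",cast(s,z([(237,385),(458,265)],210,155),.045).round(4))
print("piv d",cast(d,z([(148,340),(408,277)],225,160),.045).round(4))
print("block top near-left, near-right,farright s",cast(s,z([(272,300),(350,362),(395,343)],210,155),.094).round(4))
print("block top d",cast(d,z([(187,260),(232,325),(279,316)],225,160),.094).round(4))
E
```

```text
plate [[ 0.4415 -0.2115  0.01  ]
 [ 0.6543 -0.1823  0.01  ]]
plate [[ 0.4456 -0.2127  0.01  ]
 [ 0.6603 -0.1852  0.01  ]]
piv s [[ 0.4361 -0.0633  0.045 ]
 [ 0.6201 -0.0426  0.045 ]]
piv d [[ 0.4407 -0.0691  0.045 ]
 [ 0.6267 -0.0421  0.045 ]]
block top near-left, near-right,farright s [[ 0.4682 -0.0535  0.094 ]
 [ 0.4801 -0.1247  0.094 ]
 [ 0.5118 -0.1252  0.094 ]]
block top d [[ 0.4714 -0.0537  0.094 ]
 [ 0.4854 -0.1278  0.094 ]
 [ 0.5161 -0.1257  0.094 ]]
```

```bash
cat >>h.py <<'E'
def cur():
    from rig import get_state
    s=get_state();return s,np.array(s["tcp_pos"]),Rm(s["eef_rot"])
def downR(jaw_yaw):  # tool x down, z along yaw dir
    z=np.array([np.cos(jaw_yaw),np.sin(jaw_yaw),0]);x=np.array([0,0,-1.]);return np.c_[x,np.cross(z,x),z]
def delta(p,R=None):
    s,tp,tR=cur();
    d=tR.T@(np.asarray(p)-tp); r=np.zeros(3) if R is None else np.degrees(Ro.from_matrix(tR.T@R).as_rotvec())
    return np.r_[d.round(4),r.round(2)]
E
python3 - <<'E'
from h import *
s,p,R=cur();print(R.round(3)); 
f=ld("wrist0");print(R.T@(f[2]-p),(R.T@Rm(f[3])).round(3))
yx=np.radians(97.5)
for y in (yx,yx-np.pi): print(y,delta([.42,-.09,.33],downR(y)))
E
```

```text
[[-0.    -0.93   0.368]
 [-0.001  0.368  0.93 ]
 [-1.     0.    -0.001]]
[-0.15067299  0.08426369 -0.00033962] [[-0.    -0.298  0.955]
 [ 0.001 -0.955 -0.298]
 [ 1.     0.001  0.001]]
1.7016960206944713 [-9.640e-02 -4.237e-01 -5.539e-01 -2.909e+01 -6.000e-02 -2.000e-02]
-1.4398966328953218 [-9.6400e-02 -4.2370e-01 -5.5390e-01  1.5091e+02 -2.0000e-02  8.0000e-02]
```

Emit:
apply_moves --pt "-0.096 -0.424 -0.554 -29.1 0 0" --pt "-0.096 -0.424 -0.554 -29.1 0 0" --pt "-0.096 -0.424 -0.554 -29.1 0 0" --pt "-0.096 -0.424 -0.554 -29.1 0 0" --pt "-0.096 -0.424 -0.554 -29.1 0 0" --pt "-0.096 -0.424 -0.554 -29.1 0 0" --pt "-0.096 -0.424 -0.554 -29.1 0 0" --pt "-0.096 -0.424 -0.554 -29.1 0 0" --pt "-0.096 -0.424 -0.554 -29.1 0 0" --pt "-0.096 -0.424 -0.554 -29.1 0 0" --pt "-0.096 -0.424 -0.554 -29.1 0 0" --pt "-0.096 -0.424 -0.554 -29.1 0 0" --pt "-0.096 -0.424 -0.554 -29.1 0 0" --pt "-0.096 -0.424 -0.554 -29.1 0 0" --pt "-0.096 -0.424 -0.554 -29.1 0 0" --pt "-0.096 -0.424 -0.554 -29.1 0 0" --pt "-0.096 -0.424 -0.554 -29.1 0 0" --pt "-0.096 -0.424 -0.554 -29.1 0 0"

```text
t: 1.95
tcp_pos: [0.4198, -0.0888, 0.3293]
eef_rot: [1.9, 1.57, -2.68]
force: [-0.0, 0.4, -0.4]
grip_width: 0.0917
```

```bash
python3 - <<'E'
from h import *
s,p,R=cur();print(s["t"],p,s["qpos"],delta([.42,-.09,.33],downR(np.radians(97.5))))
cap("wrist","w1")
E
```

```text
1.95 [ 0.41982264 -0.0888233   0.32931085] [-2.11424617e-01 -5.27878905e-02  1.90091769e+00 -7.46384844e-04
  1.29436275e+00 -1.91496455e+00] [-0.0007 -0.     -0.0012  0.12   -0.02   -0.06  ]
```

View pics/w1.png

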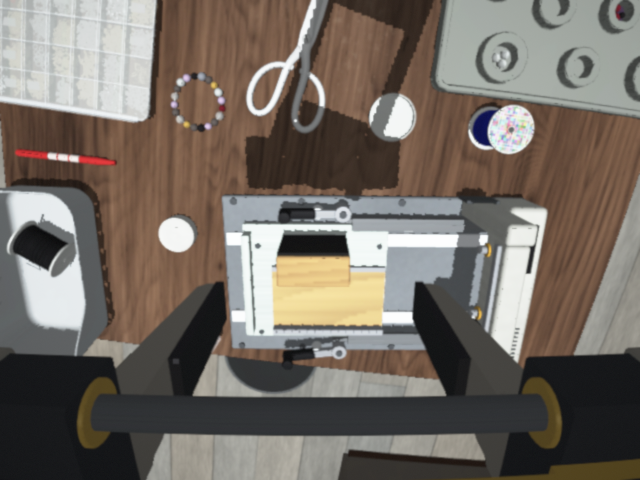

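The wrist view shows the whole engraver: plate corners (223,196), (233,349) and near (460,197), the pivots at (343,214) and (339,352), the knobs at (284,214) and (290,356), and the block top at (278-350, 254-286). I'll zoom in for exact pixels.

```bash
python3 - <<'E'
import numpy as np,cv2
im=np.load("w1.npz")["im"][185:375,215:415]
cv2.imwrite("pics/w1z.png",cv2.resize(im,None,fx=3.15,fy=3.15,interpolation=cv2.INTER_CUBIC) if 0 else cv2.resize(im,(800,600) if 0 else (600,570),interpolation=cv2.INTER_CUBIC))
E
```

```text
(no output)
```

View pics/w1z.png

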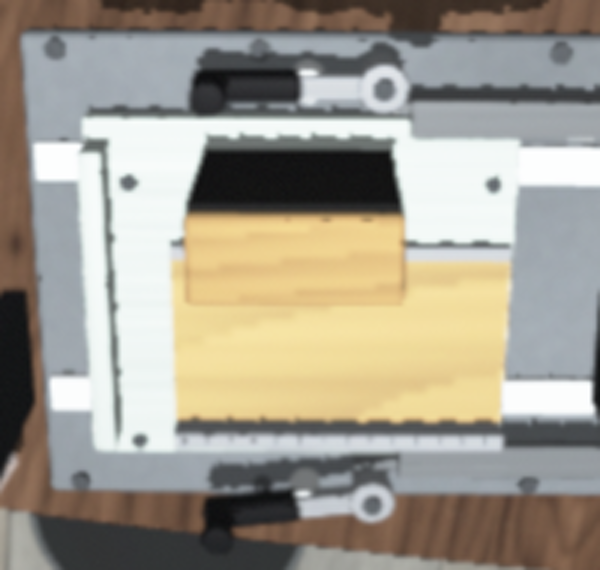

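```bash
python3 - <<'E'
from h import *
c=ld("w1")
def C(L,z): return cast(c,[(a/3+215-.33,b/3+185-.33) for a,b in L],z)[:,:2]
pl=C([(22,33),(53,491)],.01);pv=C([(385,90),(372,503)],.045);kn=C([(208,95),(219,540)],.058)
bl=C([(187,213),(403,213),(405,303),(186,303)],.094)
ra=C([(80,150),(94,449)],.040);ca=C([(83,117),(519,141)],.024)
bed=C([(172,262),(511,262)],.03)
for n,v in dict(plate=pl,piv=pv,knob=kn,block=bl,rail=ra,carr=ca,bed=bed).items(): print(n,v.round(4).tolist(),np.linalg.norm(v[1]-v[0]).round(4))
d=pl[1]-pl[0];print("yaw plate",np.degrees(np.arctan2(d[1],d[0])));d=pv[1]-pv[0];print("yaw piv",np.degrees(np.arctan2(d[1],d[0])))
d=bl[1]-bl[0];print("block x dir",np.degrees(np.arctan2(d[1],d[0]))-90); d=bed[1]-bed[0];print("bed",np.degrees(np.arctan2(d[1],d[0]))-90)
O=pv.mean(0);print(O)
E
```

```text
plate [[0.4425, -0.2074], [0.6593, -0.1806]] 0.2184
piv [[0.4384, -0.0585], [0.6222, -0.0359]] 0.1852
knob [[0.4461, -0.1254], [0.6408, -0.1001]] 0.1963
block [[0.4806, -0.126], [0.4703, -0.0501], [0.5046, -0.0439], [0.5153, -0.1229]] 0.0766
rail [[0.4799, -0.1746], [0.6148, -0.159]] 0.1358
carr [[0.4709, -0.1772], [0.4572, 0.0015]] 0.1792
bed [[0.5271, -0.1343], [0.5081, 0.0067]] 0.1423
yaw plate 7.055695693764856
yaw piv 7.028461721339055
block x dir 7.669849261477424
bed 7.645335516121946
[ 0.53025966 -0.04719087]
```

```bash
cat >>h.py <<'E'
O=np.array([.531,-.046]);YAW=np.radians(7.4)
EX=np.array([-np.sin(YAW),np.cos(YAW)]);EY=np.array([-np.cos(YAW),-np.sin(YAW)])
def W(x,y,z): return np.r_[O+x*EX+y*EY,z]
def E(p): d=np.asarray(p)[:2]-O;return np.array([d@EX,d@EY])
E
python3 - <<'E'
from h import *
print(delta(W(-.0345,.095,.099),downR(np.radians(97.5))))
E
```

```text
[ 0.2304 -0.0208 -0.0063  0.13   -0.03   -0.05  ]
```

Emit:
apply_moves --pt "0.05 -0.021 -0.006 0 0 0" --pt "0.1 -0.021 -0.006 0 0 0" --pt "0.15 -0.021 -0.006 0 0 0" --pt "0.2 -0.021 -0.006 0 0 0" --pt "0.23 -0.021 -0.006 0 0 0" --pt "0.23 -0.021 -0.006 0 0 0" --pt "0.23 -0.021 -0.006 0 0 0" --grip 0.2 --grip_force 20

```text
t: 2.7
tcp_pos: [0.4414, -0.0913, 0.0999]
eef_rot: [1.648, 1.569, -2.929]
force: [-0.6, 0.2, 0.3]
grip_width: 0.0382
```

```bash
python3 - <<'E'
from h import *
s,p,R=cur();print(s["t"],E(p),p,s["grip_width"],s["force"])
cap("wrist","w2");cap("side","s2")
i=cv2.imread("pics/s2.png")[160:325,225:405];cv2.imwrite("pics/s2z.png",cv2.resize(i,None,fx=3.3,fy=3.3))
E
```

```text
2.7 [-0.0334303   0.09464825] [ 0.44144574 -0.09134214  0.09987184] 0.03815116120281725 [-0.62065146  0.23207064  0.32117442]
```

View pics/w2.png

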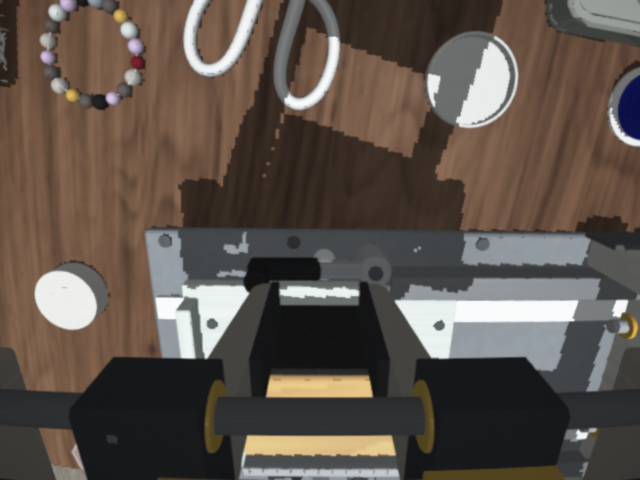

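View pics/s2z.png

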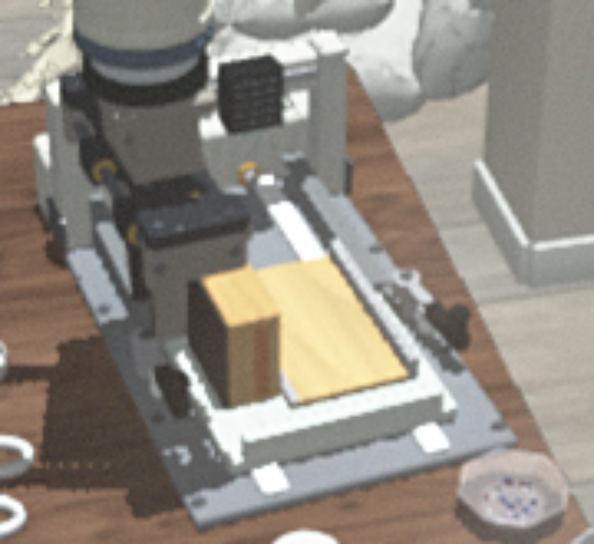

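The wrist view has both fingertips straddling the block's rubber face (px 275–365). The side view shows the block still standing, with the fingers just short of it. I'll push slowly.

Emit:
apply_moves --pt "0 -0.012 0 0 0 0" --pt "0 -0.016 0 0 0 0" --pt "0 -0.02 0 0 0 0" --pt "0 -0.024 0 0 0 0" --pt "0 -0.028 0 0 0 0" --pt "0 -0.032 0 0 0 0" --pt "0 -0.036 0 0 0 0" --pt "0 -0.036 0 0 0 0"

```text
t: 3.6
tcp_pos: [0.4792, -0.0871, 0.1014]
eef_rot: [-2.154, 1.568, -0.449]
force: [-0.4, 0.0, -0.2]
grip_width: 0.0368
```

```bash
python3 - <<'E'
from h import *
s,p,R=cur();print(s["t"],E(p),p,s["grip_width"],s["force"])
cap("side","s3")
i=cv2.imread("pics/s3.png")[160:325,225:405];cv2.imwrite("pics/s3z.png",cv2.resize(i,None,fx=3.3,fy=3.3))
E
```

```text
3.6 [-0.03410748  0.05665527] [ 0.4792095  -0.08712035  0.10136831] 0.03681156890964769 [-0.39280094  0.0448889  -0.16790886]
```

View pics/s3z.png

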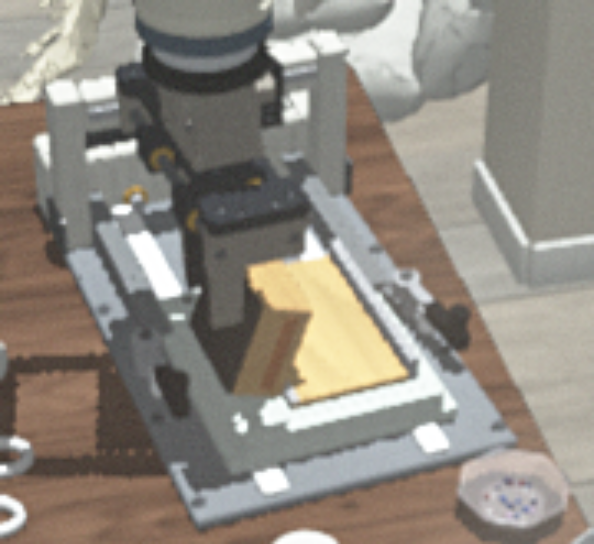

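The side view shows the block leaning about 20–25° over the bed edge, with the fingers in contact. I'll keep pushing.

Emit:
apply_moves --pt "0 -0.003 0 0 0 0" --pt "0 -0.006 0 0 0 0" --pt "0 -0.009 0 0 0 0" --pt "0 -0.012 0 0 0 0" --pt "0 -0.015 0 0 0 0" --pt "0 -0.018 0 0 0 0" --pt "0 -0.018 0 0 0 0" --pt "0 -0.018 0 0 0 0" --pt "0 -0.018 0 0 0 0"

```text
t: 4.55
tcp_pos: [0.4965, -0.0847, 0.1013]
eef_rot: [-2.233, 1.568, -0.528]
force: [-0.2, 0.6, 0.3]
grip_width: 0.037
```

```bash
python3 - <<'E'
from h import *
s,p,R=cur();print(s["t"],E(p),p,s["grip_width"],s["force"])
cap("side","s4")
i=cv2.imread("pics/s4.png")[160:325,225:405];cv2.imwrite("pics/s4z.png",cv2.resize(i,None,fx=3.3,fy=3.3))
E
```

```text
4.55 [-0.03392209  0.03919947] [ 0.49649603 -0.08468828  0.10127509] 0.037022129799305144 [-0.20856415  0.5677944   0.33039284]
```

View pics/s4z.png

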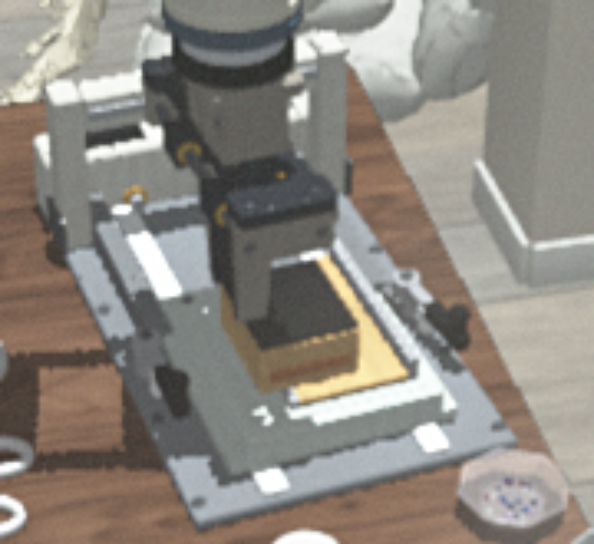

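The block is lying flat with the rubber up. I'll back off, drop behind its near face, look, and then push.

Emit:
apply_moves --pt "0 0.015 0 0 0 0" --pt "0 0.026 0 0 0 0" --pt "0.01 0.026 0 0 0 0" --pt "0.03 0.026 0 0 0 0" --pt "0.044 0.026 0 0 0 0" --pt "0.044 0.026 0 0 0 0"

```text
t: 5.2
tcp_pos: [0.4693, -0.0881, 0.0554]
eef_rot: [1.977, 1.57, -2.602]
force: [-0.6, -0.5, -0.2]
grip_width: 0.0367
```

```bash
python3 - <<'E'
from h import *
s,p,R=cur();print(s["t"],E(p),p,s["grip_width"],s["force"],delta(p,downR(np.radians(97.5))))
cap("wrist","w5")
E
```

```text
5.2 [-0.03376534  0.06664628] [ 0.46925763 -0.08806786  0.05540791] 0.0366703613213341 [-0.60216081 -0.48478059 -0.22789467] [ 0.    0.    0.    0.17 -0.03 -0.06]
```

View pics/w5.png

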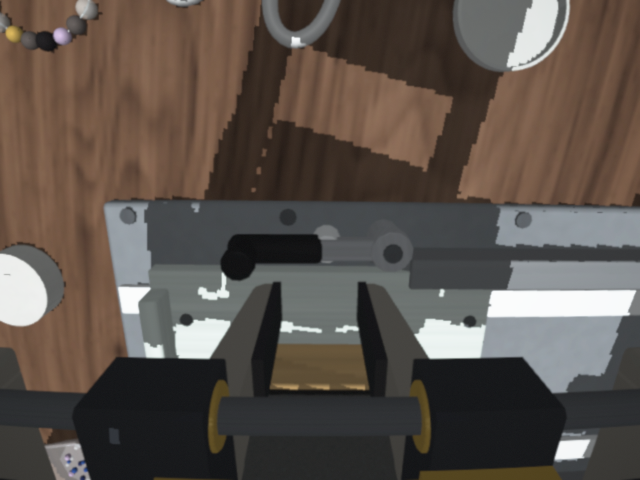

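Emit:
apply_moves --pt "0 -0.012 0 0 0 0" --pt "0 -0.02 0 0 0 0" --pt "0 -0.025 0 0 0 0" --pt "0 -0.03 0 0 0 0" --pt "0 -0.034 0 0 0 0" --pt "0 -0.038 0 0 0 0" --pt "0 -0.041 0 0 0 0" --pt "0 -0.041 0 0 0 0"

```text
t: 6.05
tcp_pos: [0.5111, -0.0826, 0.0563]
eef_rot: [-2.538, 1.57, -0.833]
force: [-0.5, 0.2, 0.3]
grip_width: 0.0366
```

```bash
python3 - <<'E'
from h import *
s,p,R=cur();print(s["t"],E(p),p,s["grip_width"],s["force"],delta(p,downR(np.radians(97.5))))
cap("side","s6")
i=cv2.imread("pics/s6.png")[160:325,225:405];cv2.imwrite("pics/s6z.png",cv2.resize(i,None,fx=3.3,fy=3.3))
E
```

```text
6.05 [-0.03378328  0.02441973] [ 0.5111348  -0.08264706  0.05634428] 0.036563198521879774 [-0.50377784  0.15163612  0.26328214] [ 0.    0.    0.    0.18 -0.05  0.04]
```

View pics/s6z.png

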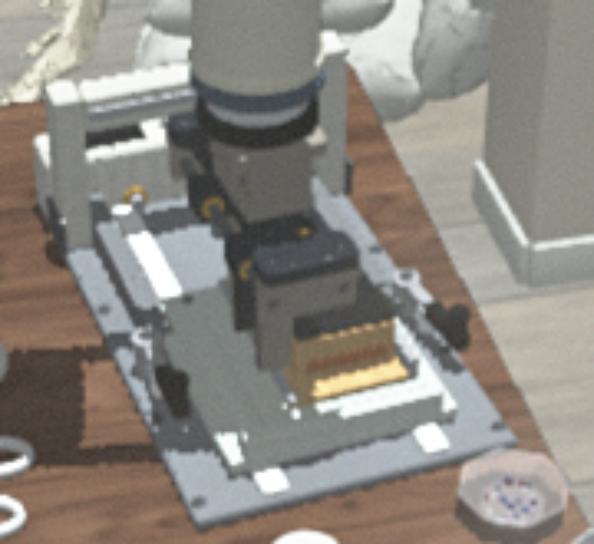

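The block has slid to within a few mm of the fence. I'll press on in small steps.

Emit:
apply_moves --pt "0 -0.002 0 0 0 0" --pt "0 -0.003 0 0 0 0" --pt "0 -0.004 0 0 0 0" --pt "0 -0.004 0 0 0 0"

```text
t: 6.5
tcp_pos: [0.5146, -0.0821, 0.0563]
eef_rot: [3.125, 1.57, -1.454]
force: [-2.1, -1.0, 0.8]
grip_width: 0.0366
```

Emit:
apply_moves --pt "0 -0.002 0 0 0 0" --pt "0 -0.003 0 0 0 0" --pt "0 -0.003 0 0 0 0"

```text
t: 6.8
tcp_pos: [0.516, -0.0816, 0.056]
eef_rot: [1.595, 1.568, -2.983]
force: [-6.1, -0.5, 4.3]
grip_width: 0.0369
```

```bash
python3 - <<'E'
from h import *
s,p,R=cur();print(s["t"],E(p),p,s["grip_width"],s["force"],delta(p,downR(np.radians(97.5))))
E
```

```text
6.8 [-0.03340136  0.01941933] [ 0.51604435 -0.08162429  0.05604968] 0.036919840659476226 [-6.10998896 -0.45627292  4.25691609] [ 0.    0.    0.    0.17 -0.   -0.18]
```

Emit:
apply_moves --pt "0 -0.002 0 0 0 0" --pt "0 -0.003 0 0 0 0" --pt "0 -0.003 0 0 0 0"

```text
t: 7.1
tcp_pos: [0.5161, -0.0814, 0.0557]
eef_rot: [1.48, 1.562, -3.098]
force: [-11.0, -3.0, 10.0]
grip_width: 0.0365
```

Emit:
apply_moves --pt "0 0.01 0 0 0 0" --pt "0 0.02 0 0 0 0" --pt "-0.05 0.03 0 0 0 0" --pt "-0.1 0.03 0 0 0 0" --pt "-0.15 0.03 0 0 0 0" --pt "-0.2 0.05 0 0 0 0" --pt "-0.2 0.07 0 0 0 0" --pt "-0.2 0.07 0 0 0 0"

```text
t: 7.9
tcp_pos: [0.4473, -0.0909, 0.258]
eef_rot: [1.637, 1.565, -2.942]
force: [-0.6, -0.1, -0.7]
grip_width: 0.0368
```

```bash
python3 - <<'E'
from h import *
s,p,R=cur();print(s["t"],E(p),p,s["grip_width"],s["force"],delta(p,downR(np.radians(97.5))))
cap("wrist","w7")
im=cv2.imread("pics/w7.png");cv2.imwrite("pics/w7z.png",cv2.resize(im[230:430,215:435],(770,700) if 0 else (660,600),interpolation=cv2.INTER_CUBIC))
E
```

```text
7.9 [-0.03371458  0.08874883] [ 0.44733263 -0.09086424  0.2579626 ] 0.03684322274030235 [-0.60775648 -0.08036093 -0.73604565] [ 0.    0.    0.    0.15 -0.02 -0.32]
```

View pics/w7.png

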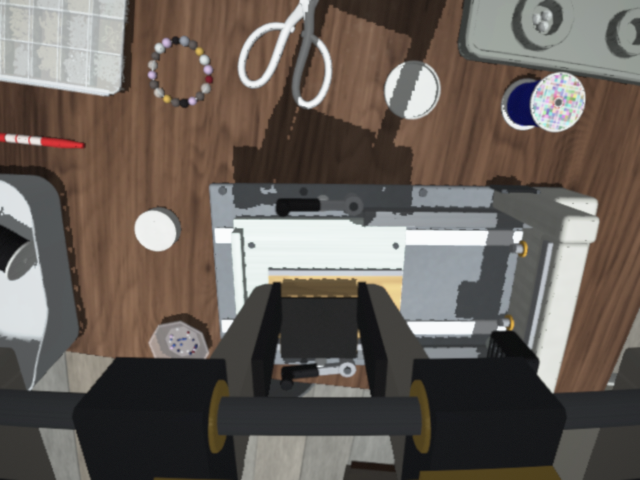

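The wrist view shows the block lying rubber up (px 282-357, 280-356). The fingers partly hide it, so I'll turn and go over to the rail side, then check squareness from there.

```bash
python3 - <<'E'
from h import *
print(delta(W(-.165,-.001,.25),downR(np.radians(7.4))))
E
```

```text
[ 6.300e-03 -8.850e-02 -1.317e-01  9.023e+01 -2.900e-01 -3.000e-01]
```

Emit:
apply_moves --pt "0.006 -0.03 -0.045 8 0 0" --pt "0.006 -0.06 -0.09 16 0 0" --pt "0.006 -0.088 -0.132 24 0 0" --pt "0.006 -0.088 -0.132 32 0 0" --pt "0.006 -0.088 -0.132 40 0 0" --pt "0.006 -0.088 -0.132 48 0 0" --pt "0.006 -0.088 -0.132 56 0 0" --pt "0.006 -0.088 -0.132 64 0 0" --pt "0.006 -0.088 -0.132 72 0 0" --pt "0.006 -0.088 -0.132 80 0 0" --pt "0.006 -0.088 -0.132 88 -0.3 -0.3" --pt "0.006 -0.088 -0.132 90.2 -0.3 -0.3" --pt "0.006 -0.088 -0.132 90.2 -0.3 -0.3"

```text
t: 9.25
tcp_pos: [0.5529, -0.2096, 0.2485]
eef_rot: [2.431, 1.569, 2.561]
force: [0.9, -0.6, -1.0]
grip_width: 0.0368
```

```bash
python3 - <<'E'
from h import *
s,p,R=cur();print(s["t"],E(p),p,s["grip_width"],s["force"],delta(p,downR(np.radians(7.4))))
cap("wrist","w8");cap("scene","c8")
i=cv2.imread("pics/c8.png")[155:335,210:410];cv2.imwrite("pics/c8z.png",cv2.resize(i,None,fx=3.3,fy=3.3,interpolation=cv2.INTER_CUBIC))
E
```

```text
9.25 [-0.16510495 -0.00062999] [ 0.55288954 -0.20964868  0.24854348] 0.03683252450876968 [ 0.8657148  -0.59747715 -1.02307417] [ 0.    0.    0.    0.01 -0.08 -0.07]
```

View pics/w8.png

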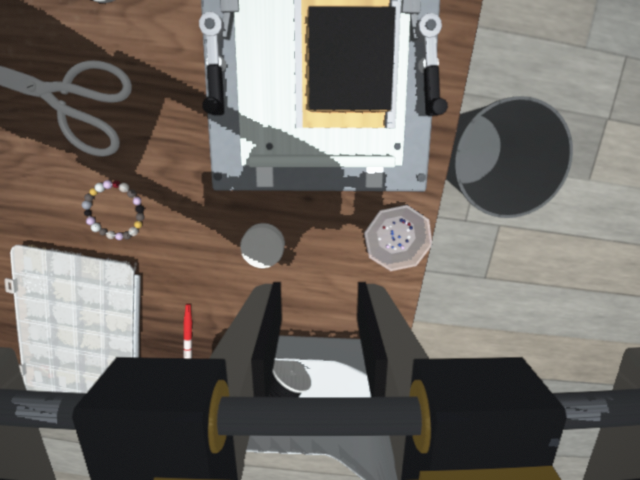

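View pics/c8z.png

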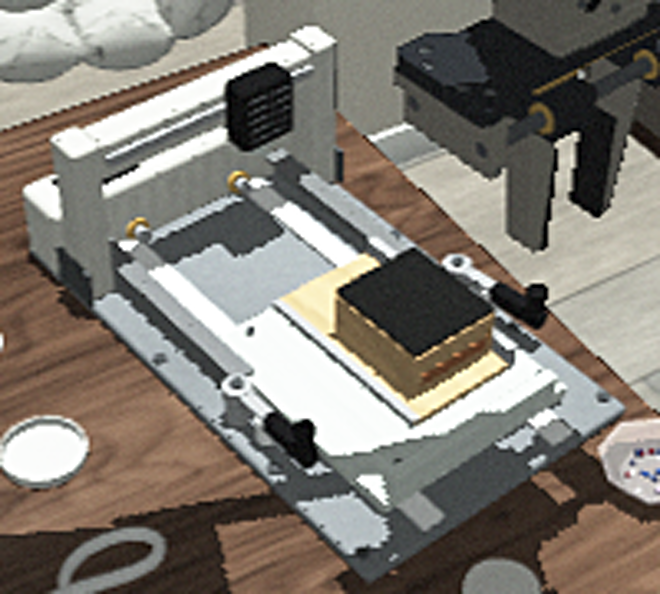

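The wrist view has the block square on the bed (dark quad px 307–394 × 6–111), the rail at about y=160, and the knobs at (213,103) and (437,104). The scene view confirms rubber up against the fence. Next I'll measure it.

```bash
python3 - <<'E'
from h import *
c=ld("w8");im=cv2.imread("pics/w8.png")
g=im.max(2);m=(g<60).astype(np.uint8);m[:, :300]=0;m[:,402:]=0;m[125:]=0
ct=max(cv2.findContours(m,0,1)[0],key=cv2.contourArea)
q=cv2.approxPolyDP(ct,8,True).reshape(-1,2);print(q.tolist())
P=cast(c,q,.07)
print("block eng",[E(p).round(4).tolist() for p in P])
cv2.imwrite("pics/w8z.png",cv2.resize(im[0:200,190:460],(800,593),interpolation=cv2.INTER_CUBIC))
E
```

```text
[[394, 8], [309, 8], [310, 108], [389, 108]]
block eng [[0.0031, -0.0586], [0.0026, 0.007], [-0.0721, 0.0066], [-0.0718, -0.0579]]
```

View pics/w8z.png

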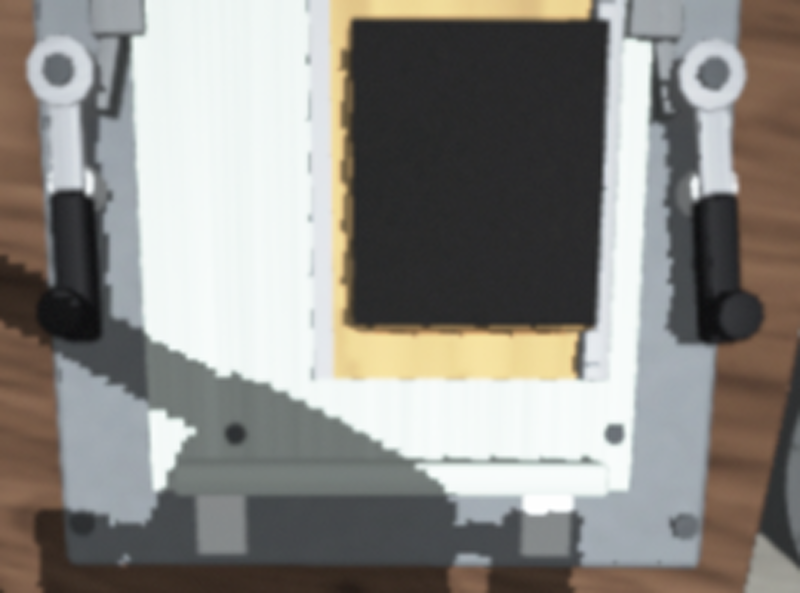

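```bash
python3 - <<'E'
from h import *
c=ld("w8")
f=lambda L:[(a*.3375+190-.3,b*.3373-.3) for a,b in L]
for n,L,z in (("knob",[(65,312),(739,315)],.058),("piv",[(60,68),(712,70)],.041),("railouter",[(175,495),(605,490)],.04),("plate",[(70,564),(698,564)],.01)):
    P=cast(c,f(L),z);print(n,[E(p).round(4).tolist() for p in P],P.round(4).tolist())
E
```

```text
knob [[-0.0688, 0.0903], [-0.0692, -0.1027]] [[0.4504, -0.1258, 0.058], [0.6418, -0.1014, 0.058]]
piv [[-0.0005, 0.092], [-0.0009, -0.095]] [[0.4398, -0.0584, 0.041], [0.6253, -0.0346, 0.041]]
railouter [[-0.1232, 0.0643], [-0.1214, -0.0701]] [[0.4831, -0.1764, 0.04], [0.6161, -0.1574, 0.04]]
plate [[-0.1502, 0.1074], [-0.1499, -0.1095]] [[0.4438, -0.2088, 0.01], [0.6589, -0.1806, 0.01]]
```

```bash
sed -i 's/^EX=/O=O+0.001*np.array([.99,.129]);EX=/' h.py; python3 - <<'E'
from h import *
c=ld("w8")
for n,L,z in (("jar",[(241,246),(285,246),(263,224),(263,268)],.017),("dish",[(365,238),(432,238),(398,206),(398,272)],.015)):
    print(n,[E(p).round(4).tolist() for p in cast(c,L,z)])
print(delta(W(-.148,-.001,.10),downR(np.radians(7.4))))
E
```

```text
jar [[-0.2083, 0.0819], [-0.2082, 0.0357], [-0.1844, 0.0577], [-0.2329, 0.0598]]
dish [[-0.1999, -0.0479], [-0.1998, -0.1184], [-0.1657, -0.0804], [-0.2382, -0.0849]]
[ 0.1491  0.017   0.0016  0.13   -0.06   -0.05  ]
```

Emit:
apply_moves --pt "0.05 0.015 0.001 0 0 0" --pt "0.1 0.017 0.001 0 0 0" --pt "0.15 0.017 0.001 0 0 0" --pt "0.19 0.017 0.001 0 0 0" --pt "0.205 0.017 0.001 0 0 0" --pt "0.205 0.017 0.001 0 0 0" --pt "0.205 0.017 0.001 0 0 0"

```text
t: 10.05
tcp_pos: [0.5525, -0.193, 0.0453]
eef_rot: [0.649, 1.57, 0.781]
force: [0.7, -0.3, 1.0]
grip_width: 0.0365
```

```bash
python3 - <<'E'
from h import *
s,p,R=cur();print(s["t"],E(p),p,s["grip_width"],s["force"],delta(p,downR(np.radians(7.4))))
E
```

```text
10.05 [-0.14851748 -0.00138352] [ 0.55249039 -0.19297332  0.04533552] 0.0365222366780733 [ 0.72078146 -0.30321477  0.97842572] [ 0.    0.    0.    0.14  0.02 -0.01]
```

Emit:
apply_moves --pt "0 0.01 0 0 0 0" --pt "0 0.016 0 0 0 0" --pt "0 0.02 0 0 0 0" --pt "0 0.025 0 0 0 0" --pt "0 0.031 0 0 0 0" --pt "0 0.038 0 0 0 0" --pt "0 0.045 0 0 0 0" --pt "0 0.052 0 0 0 0" --pt "0 0.059 0 0 0 0" --pt "0 0.066 0 0 0 0" --pt "0 0.073 0 0 0 0" --pt "0 0.08 0 0 0 0" --pt "0 0.087 0 0 0 0" --pt "0 0.093 0 0 0 0" --pt "0 0.098 0 0 0 0" --pt "0 0.103 0 0 0 0" --pt "0 0.107 0 0 0 0" --pt "0 0.11 0 0 0 0" --pt "0 0.112 0 0 0 0" --pt "0 0.112 0 0 0 0"

```text
t: 12.05
tcp_pos: [0.5394, -0.0822, 0.0471]
eef_rot: [-0.38, 1.566, -0.248]
force: [1.3, -5.0, 3.1]
grip_width: 0.0365
```

```bash
python3 - <<'E'
from h import *
s,p,R=cur();print(s["t"],E(p),p,s["grip_width"],s["force"],delta(p,downR(np.radians(7.4))))
cap("scene","c9");cap("wrist","w9")
i=cv2.imread("pics/c9.png")[155:335,210:410];cv2.imwrite("pics/c9z.png",cv2.resize(i,None,fx=3.3,fy=3.3,interpolation=cv2.INTER_CUBIC))
E
```

```text
12.05 [-0.03694195 -0.00271422] [ 0.53943957 -0.08215568  0.04706637] 0.03648016855689974 [ 1.29404864 -5.015756    3.08270509] [0.   0.   0.   0.2  0.24 0.09]
```

View pics/c9z.png

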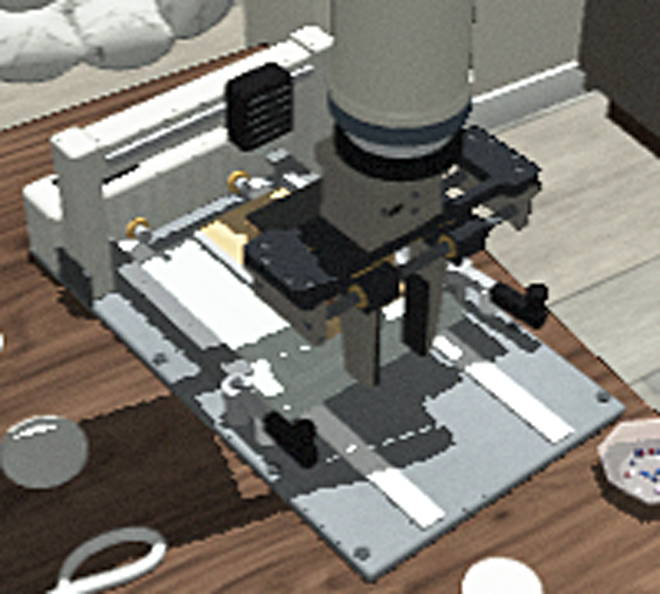

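View pics/w9.png

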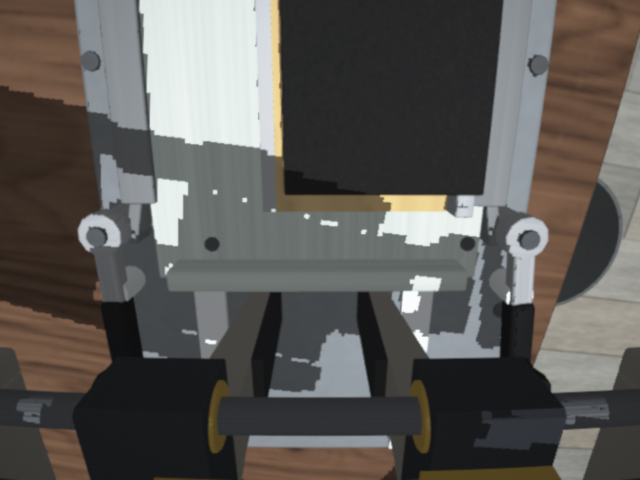

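The carrier has moved nearly in. The rail is in front of the fingers (wrist px y≈290) and the block is still square at the fence.

```bash
python3 - <<'E'
from h import *
c=ld("w9")
for p in cast(c,[(170,290),(320,291),(466,288)],.04): print(E(p).round(4))
E
```

```text
[-0.0265  0.0642]
[-0.0266 -0.0036]
[-0.0252 -0.0696]
```

Emit:
apply_moves --pt "0 0.005 0 0 0 0" --pt "0 0.01 0 0 0 0" --pt "0 0.014 0 0 0 0" --pt "0 0.017 0 0 0 0" --pt "0 0.019 0 0 0 0" --pt "0 0.02 0 0 0 0" --pt "0 0.02 0 0 0 0"

```text
t: 12.85
tcp_pos: [0.537, -0.0623, 0.0473]
eef_rot: [-0.422, 1.566, -0.289]
force: [0.2, -4.8, 4.5]
grip_width: 0.0367
```

```bash
python3 - <<'E'
from h import *
s,p,R=cur();print(s["t"],E(p),p,s["grip_width"],s["force"],delta(p,downR(np.radians(7.4))))
cap("wrist","w10")
i=cv2.imread("pics/w10.png")[225:310,100:540]
E
```

```text
12.85 [-0.01697457 -0.00280174] [ 0.53695466 -0.06234334  0.04733248] 0.03666624597985028 [ 0.16420989 -4.7890153   4.49178421] [0.   0.   0.   0.22 0.26 0.12]
```

View pics/w10.png

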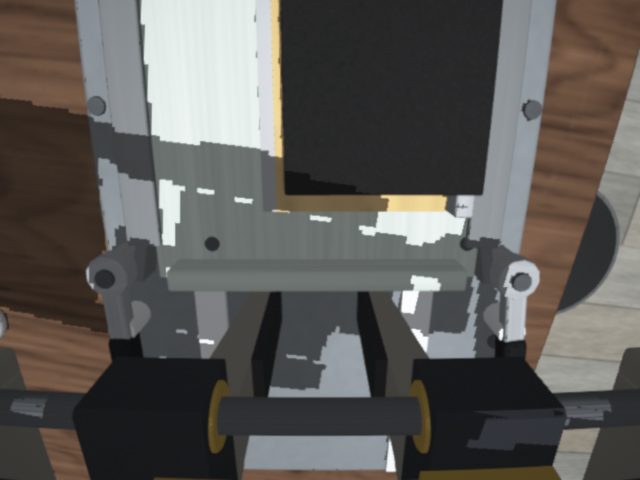

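The rail is now almost level with the pivots (px y 290 against 279). I'll go the last few mm until the spring force shows.

Emit:
apply_moves --pt "0 0.001 0 0 0 0" --pt "0 0.002 0 0 0 0" --pt "0 0.003 0 0 0 0" --pt "0 0.003 0 0 0 0"

```text
t: 13.3
tcp_pos: [0.5365, -0.0595, 0.0474]
eef_rot: [-0.526, 1.565, -0.392]
force: [0.2, -6.7, -0.2]
grip_width: 0.0367
```

```bash
python3 - <<'E'
from h import *
s,p,R=cur();print(s["t"],E(p),p,s["force"])
E
```

```text
13.3 [-0.0140805  -0.00274111] [ 0.53652179 -0.05948119  0.04739214] [ 0.17059871 -6.74412463 -0.18627446]
```

Emit:
apply_moves --pt "0 0.002 0 0 0 0" --pt "0 0.003 0 0 0 0" --pt "0 0.003 0 0 0 0"

```text
t: 13.6
tcp_pos: [0.5361, -0.0567, 0.0474]
eef_rot: [-0.645, 1.565, -0.511]
force: [0.9, -7.2, -1.0]
grip_width: 0.037
```

```bash
python3 - <<'E'
from h import *
s,p,R=cur();print(s["t"],E(p),p,s["force"])
E
```

```text
13.6 [-0.01129385 -0.00270834] [ 0.53613038 -0.05672196  0.04740775] [ 0.91940702 -7.15757836 -0.98291729]
```

The force rose from 4.8 to 7.2 N over the last 6 mm, so the ejectors are touching. I'll back off and go above the near knob, turned 45°.

Emit:
apply_moves --pt "0 -0.015 0 0 0 0" --pt "0 -0.03 0 0 0 0" --pt "-0.03 -0.04 0 0 0 0" --pt "-0.075 -0.05 0 0 0 0" --pt "-0.11 -0.057 -0.03 -8 0 0" --pt "-0.11 -0.057 -0.06 -16 0 0" --pt "-0.11 -0.057 -0.095 -24 0 0" --pt "-0.11 -0.057 -0.095 -32 0 0" --pt "-0.11 -0.057 -0.095 -40 0 0" --pt "-0.11 -0.057 -0.095 -45 0 0" --pt "-0.11 -0.057 -0.095 -45 0 0"

```text
t: 14.7
tcp_pos: [0.4489, -0.1262, 0.1572]
eef_rot: [-1.38, 1.565, -0.46]
force: [1.0, -0.1, 0.5]
grip_width: 0.0368
```

```bash
python3 - <<'E'
from h import *
s,p,R=cur();print(s["t"],E(p),p,s["force"],delta(W(-.068,.092,.066),downR(np.radians(52.4))))
cap("wrist","w11");cap("scene","c11")
i=cv2.imread("pics/c11.png")[155:335,210:410];cv2.imwrite("pics/c11z.png",cv2.resize(i,None,fx=3.3,fy=3.3,interpolation=cv2.INTER_CUBIC))
E
```

```text
14.7 [-0.06892877  0.09278535] [ 0.44885517 -0.12617601  0.15723833] [ 0.98419016 -0.08446038  0.54554023] [0.0912 0.0006 0.0011 0.3    0.06   0.32  ]
```

View pics/w11.png

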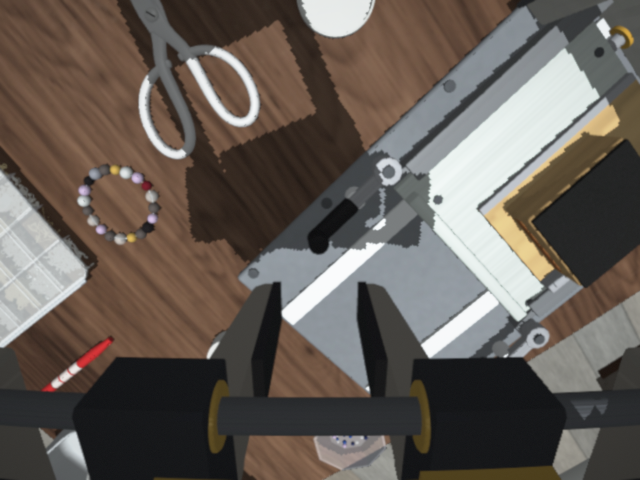

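View pics/c11z.png

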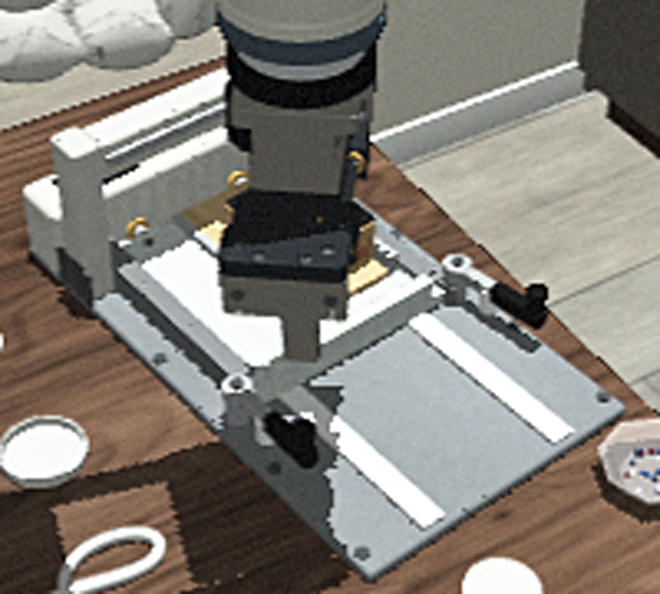

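The wrist view shows the near knob at (319,242) and its pivot at (389,172). The carrier stayed in. I'll fix the knob position.

```bash
python3 - <<'E'
from h import *
c=ld("w11")
P=cast(c,[(319,242)],.058)[0];print("knob",E(P),delta(np.r_[P[:2],.065],downR(np.radians(52.4))))
print("piv",E(cast(c,[(389,172)],.041)[0]))
print("rail",E(cast(c,[(527,316)],.04)[0]),E(cast(c,[(395,191)],.04)[0]))
print(proj(c,np.r_[P[:2],.058]))
E
```

```text
knob [-0.06666152  0.09479564] [ 9.21e-02  3.50e-03 -1.00e-04  9.00e-02  6.00e-02  3.10e-01]
piv [-0.00046052  0.09300815]
rail [ 0.0035608  -0.07051518] [-0.00628071  0.07984428]
[[319. 242.]]
```

Emit:
apply_moves --pt "0.04 0.003 0 0 0 0" --pt "0.075 0.003 0 0 0 0" --pt "0.092 0.003 0 0 0 0" --pt "0.092 0.003 0 0 0 0" --pt "0.092 0.003 0 0 0 0"

```text
t: 15.3
tcp_pos: [0.4471, -0.1245, 0.0653]
eef_rot: [-1.409, 1.566, -0.494]
force: [-0.0, 0.5, 0.1]
grip_width: 0.0367
```

Emit:
apply_moves --pt "0 0 0 0 0 0" --pt "0 0 0 0 0 0" --pt "0 0 0 0 0 0" --pt "0 0 0 0 0 0" --pt "0 0 0 0 0 0" --grip 0.9 --grip_force 10

```text
t: 15.8
tcp_pos: [0.4477, -0.1251, 0.066]
eef_rot: [-1.46, 1.564, -0.544]
force: [-1.7, -5.8, 5.4]
grip_width: 0.0134
```

```bash
python3 - <<'E'
from h import *
s,p,R=cur();print(s["t"],E(p),p,s["force"],s["grip_width"])
cap("wrist","w12")
# arc in tool axes
piv=np.array([0,.0935]);k=E(p);r=k-piv;a0=np.arctan2(r[1],r[0]);rr=np.hypot(*r);print(rr,np.degrees(a0)%360)
a0=a0%(2*np.pi)
for a in np.r_[np.arange(np.degrees(a0)+6,271,6),270,272,274]:
    a=np.radians(a);q=piv+.068*np.array([np.cos(a),np.sin(a)]);q=q+(k-piv-.068*np.array([np.cos(a0),np.sin(a0)]))*0
    d=np.r_[O+q[0]*EX+q[1]*EY,p[2]]-p;print(round(np.degrees(a)),(R.T@d).round(4).tolist())
E
```

```text
15.8 [-0.06770561  0.0938385 ] [ 0.44765325 -0.12509868  0.06602366] [-1.72729608 -5.77306464  5.3933328 ] 0.013446297976918119
0.06770645179749592 179.71354951742236
186 [0.0, -0.005, 0.0051]
192 [0.0001, -0.0092, 0.0108]
198 [0.0001, -0.0128, 0.0169]
204 [0.0001, -0.0157, 0.0234]
210 [0.0001, -0.018, 0.0302]
216 [0.0002, -0.0195, 0.0371]
222 [0.0002, -0.0203, 0.0442]
228 [0.0002, -0.0203, 0.0513]
234 [0.0002, -0.0196, 0.0584]
240 [0.0002, -0.0182, 0.0654]
246 [0.0002, -0.016, 0.0722]
252 [0.0001, -0.0132, 0.0787]
258 [0.0001, -0.0096, 0.0849]
264 [0.0001, -0.0055, 0.0906]
270 [0.0001, -0.0007, 0.096]
270 [0.0001, -0.0005, 0.0962]
272 [0.0001, 0.0012, 0.0978]
274 [0.0001, 0.003, 0.0994]
```

View pics/w12.png

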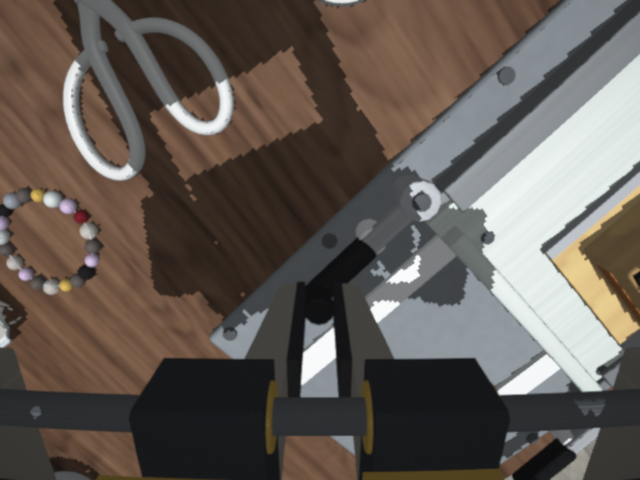

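The knob is held between the pads (px 320,310). Now I'll swing the near lever along its arc.

Emit:
apply_moves --pt "0 -0.005 0.005 0 0 0" --pt "0 -0.0092 0.0108 0 0 0" --pt "0 -0.0128 0.0169 0 0 0" --pt "0 -0.0157 0.0234 0 0 0" --pt "0 -0.018 0.0302 0 0 0" --pt "0 -0.0195 0.0371 0 0 0" --pt "0 -0.0203 0.0442 0 0 0" --pt "0 -0.0203 0.0513 0 0 0" --pt "0 -0.0203 0.0513 0 0 0"

```text
t: 16.75
tcp_pos: [0.496, -0.0968, 0.0665]
eef_rot: [-1.409, 1.563, -0.493]
force: [2.0, -0.8, -0.2]
grip_width: 0.0132
```

```bash
python3 - <<'E'
from h import *
s,p,R=cur();print(s["t"],E(p),p,s["force"],s["grip_width"],delta(p,downR(np.radians(52.4))))
piv=np.array([0,.0935]);k=E(p);r=k-piv;a0=np.arctan2(r[1],r[0])%(2*np.pi);print(np.hypot(*r),np.degrees(a0))
for a in np.r_[234:271:6,272,274]:
    a=np.radians(a);q=piv+.068*np.array([np.cos(a),np.sin(a)])
    print(round(np.degrees(a)),(R.T@(np.r_[O+q[0]*EX+q[1]*EY,p[2]]-p)).round(4).tolist())
E
```

```text
16.75 [-0.04585782  0.04221167] [ 0.49603619 -0.09678355  0.06648768] [ 2.02998189 -0.78301721 -0.23622328] 0.013232128007723927 [0.   0.   0.   0.07 0.08 0.47]
0.0687999456251257 228.19953348730363
234 [-0.0, 0.0015, 0.0068]
240 [-0.0, 0.003, 0.0138]
246 [-0.0, 0.0052, 0.0205]
252 [-0.0, 0.0081, 0.027]
258 [-0.0001, 0.0116, 0.0332]
264 [-0.0001, 0.0158, 0.039]
270 [-0.0001, 0.0206, 0.0443]
272 [-0.0001, 0.0223, 0.0459]
274 [-0.0001, 0.024, 0.0475]
```

Emit:
apply_moves --pt "0 0.001 0.0065 0 0 0" --pt "0 0.003 0.0138 0 0 0" --pt "0 0.005 0.0205 0 0 0" --pt "0 0.008 0.027 0 0 0" --pt "0 0.0116 0.0332 0 0 0" --pt "0 0.0158 0.039 0 0 0" --pt "0 0.0206 0.0443 0 0 0" --pt "0 0.0223 0.0459 0 0 0" --pt "0 0.0223 0.0459 0 0 0"

```text
t: 17.65
tcp_pos: [0.5062, -0.049, 0.0666]
eef_rot: [-1.717, 1.56, -0.799]
force: [-1.1, -19.2, 1.1]
grip_width: 0.0136
```

```bash
python3 - <<'E'
from h import *
s,p,R=cur();print(s["t"],E(p),p,s["force"],s["grip_width"],delta(p,downR(np.radians(52.4))))
piv=np.array([0,.0935]);k=E(p);r=k-piv;a0=np.arctan2(r[1],r[0])%(2*np.pi);print(np.hypot(*r),np.degrees(a0))
cap("wrist","w13")
E
```

```text
17.65 [0.00022507 0.02602642] [ 0.50615136 -0.0489999   0.0666261 ] [ -1.10203725 -19.20478792   1.06248928] 0.013576499107986929 [ 0.    0.    0.    0.2  -0.09  0.6 ]
0.06747395177454676 270.1911171447806
```

View pics/w13.png

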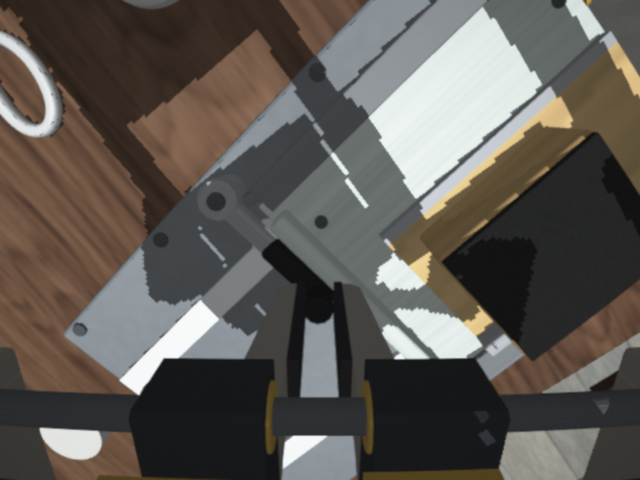

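Emit:
apply_moves --pt "0 0.0015 0.0015 0 0 0" --pt "0 0.0025 0.0025 0 0 0" --pt "0 0.0025 0.0025 0 0 0"

```text
t: 18.0
tcp_pos: [0.5054, -0.0483, 0.0668]
eef_rot: [-1.921, 1.557, -1.002]
force: [-0.7, -22.4, -0.2]
grip_width: 0.0137
```

```bash
python3 - <<'E'
from h import *
s,p,R=cur();print(s["t"],E(p),p,s["force"],s["grip_width"])
E
```

```text
18.0 [0.00105835 0.02663343] [ 0.50544209 -0.04825173  0.066779  ] [ -0.74854508 -22.37474884  -0.22891062] 0.013662474722401414
```

Emit:
apply_moves --pt "0 0 0 0 0 0" --pt "0 0 0 0 0 0" --pt "0 0 0 0 0 0" --pt "0 0 0 0 0 0" --pt "-0.04 0 0 0 0 0" --pt "-0.08 0 0 0 0 0" --pt "-0.11 0 0 0 0 0" --pt "-0.11 0 0 0 0 0" --grip 0.2

```text
t: 18.8
tcp_pos: [0.5071, -0.0469, 0.1807]
eef_rot: [-1.614, 1.552, -0.694]
force: [0.6, 0.1, -0.8]
grip_width: 0.0366
```

```bash
python3 - <<'E'
from h import *
s,p,R=cur();print(s["t"],E(p),p,s["force"],s["grip_width"],delta(W(-.068,-.102,.175),downR(np.radians(-37.6))))
E
```

```text
18.8 [0.00220247 0.02478921] [ 0.50712359 -0.04687961  0.1807125 ] [ 0.59179623  0.09998429 -0.81823655] 0.0366081596478574 [ 8.300e-03 -1.394e-01  3.920e-02  9.032e+01  8.000e-01  8.700e-01]
```

Emit:
apply_moves --pt "0.005 -0.04 0.011 8 0 0" --pt "0.005 -0.08 0.022 16 0 0" --pt "0.005 -0.12 0.033 24 0 0" --pt "0.005 -0.139 0.039 32 0 0" --pt "0.005 -0.139 0.039 40 0 0" --pt "0.005 -0.139 0.039 48 0 0" --pt "0.005 -0.139 0.039 56 0 0" --pt "0.005 -0.139 0.039 64 0.8 0.9" --pt "0.005 -0.139 0.039 72 0.8 0.9" --pt "0.005 -0.139 0.039 80 0.8 0.9" --pt "0.005 -0.139 0.039 88 0.8 0.9" --pt "0.005 -0.139 0.039 90.3 0.8 0.9" --pt "0.005 -0.139 0.039 90.3 0.8 0.9"

```text
t: 20.1
tcp_pos: [0.6408, -0.0997, 0.1769]
eef_rot: [-3.021, 1.569, 2.606]
force: [0.4, -0.8, 0.3]
grip_width: 0.0367
```

```bash
python3 - <<'E'
from h import *
s,p,R=cur();print(s["t"],E(p),p,s["force"],s["grip_width"],delta(W(-.068,-.102,.065),downR(np.radians(-37.6))))
cap("wrist","w14")
E
```

```text
20.1 [-0.06739419 -0.10097204] [ 0.64080114 -0.09969913  0.17690101] [ 0.42235935 -0.84563921  0.26113095] 0.03670309135492169 [ 0.1119  0.0003  0.0014  0.     -0.12    0.01  ]
```

View pics/w14.png

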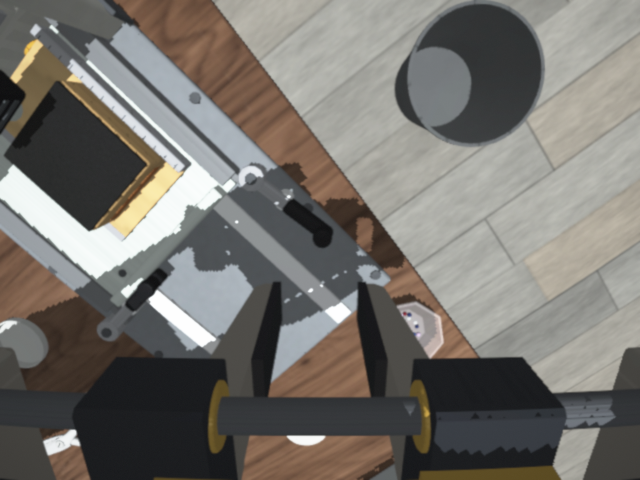

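The wrist view shows the near lever closed (pivot (107,330), handle to (160,278)), and the far knob at about (323,238) with its pivot at (249,177).

```bash
python3 - <<'E'
from h import *
c=ld("w14");im=cv2.imread("pics/w14.png")
P=cast(c,[(323,237)],.058)[0];print("knob",E(P),delta(np.r_[P[:2],.065],downR(np.radians(-37.6))))
print("piv",E(cast(c,[(249,177)],.041)[0]),"nearpiv",E(cast(c,[(107,330)],.041)[0]))
cv2.imwrite("pics/w14z.png",cv2.resize(im[20:360,0:400],(706,600),interpolation=cv2.INTER_CUBIC))
E
```

```text
knob [-0.06863385 -0.10446861] [ 0.1121  0.0016  0.0035  0.1    -0.1     0.01  ]
piv [-0.00034231 -0.09477796] nearpiv [-0.0002523   0.09095208]
```

View pics/w14z.png

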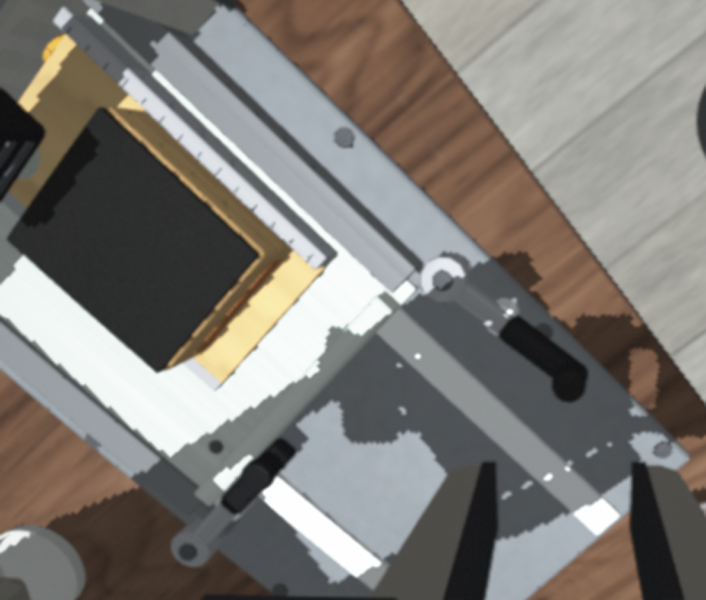

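Everything is consistent: the near lever lies parallel to the rail and the block sits at the ruler. Next is the far knob.

Emit:
apply_moves --pt "0.04 0.0015 0.003 0 0 0" --pt "0.08 0.0015 0.003 0 0 0" --pt "0.105 0.0015 0.003 0 0 0" --pt "0.112 0.0015 0.003 0 0 0" --pt "0.112 0.0015 0.003 0 0 0" --pt "0.112 0.0015 0.003 0 0 0"

```text
t: 20.75
tcp_pos: [0.6449, -0.1003, 0.0663]
eef_rot: [2.079, 1.57, 1.425]
force: [0.6, -1.0, 0.5]
grip_width: 0.0371
```

Emit:
apply_moves --pt "0 0 0 0 0 0" --pt "0 0 0 0 0 0" --pt "0 0 0 0 0 0" --pt "0 0 0 0 0 0" --pt "0 0 0 0 0 0" --grip 0.9 --grip_force 10

```text
t: 21.25
tcp_pos: [0.6444, -0.0993, 0.0672]
eef_rot: [2.569, 1.568, 1.915]
force: [-3.3, 4.6, 6.4]
grip_width: 0.0134
```

```bash
python3 - <<'E'
from h import *
s,p,R=cur();print(s["t"],E(p),p,s["force"],s["grip_width"])
piv=np.array([0,-.0945]);k=E(p);r=k-piv;a0=np.degrees(np.arctan2(r[1],r[0]))%360;print(np.hypot(*r),a0)
for a in np.r_[np.arange(a0-6,90,-6),90,88]:
    a=np.radians(a);q=piv+.068*np.array([np.cos(a),np.sin(a)])
    print(round(np.degrees(a)),(R.T@(np.r_[O+q[0]*EX+q[1]*EY,p[2]]-p)).round(4).tolist())
E
```

```text
21.25 [-0.06749504 -0.10460763] [ 0.64441943 -0.09933089  0.06719741] [-3.34608618  4.6023739   6.38171021] 0.013375030849458045
0.06824767343410817 188.51695773802228
183 [0.0, -0.0053, -0.0047]
177 [0.0, -0.0103, -0.0098]
171 [0.0, -0.0147, -0.0154]
165 [0.0, -0.0186, -0.0214]
159 [0.0, -0.0217, -0.0278]
153 [0.0, -0.0242, -0.0345]
147 [0.0, -0.026, -0.0413]
141 [0.0001, -0.027, -0.0484]
135 [0.0001, -0.0273, -0.0555]
129 [0.0001, -0.0269, -0.0626]
123 [0.0001, -0.0257, -0.0696]
117 [0.0001, -0.0238, -0.0765]
111 [0.0001, -0.0211, -0.0831]
105 [0.0002, -0.0179, -0.0894]
99 [0.0002, -0.0139, -0.0953]
93 [0.0002, -0.0094, -0.1008]
90 [0.0002, -0.0073, -0.103]
88 [0.0002, -0.0056, -0.1046]
```

Emit:
apply_moves --pt "0 -0.0053 -0.0047 0 0 0" --pt "0 -0.0103 -0.0098 0 0 0" --pt "0 -0.0147 -0.0154 0 0 0" --pt "0 -0.0186 -0.0214 0 0 0" --pt "0 -0.0217 -0.0278 0 0 0" --pt "0 -0.0242 -0.0345 0 0 0" --pt "0 -0.026 -0.0413 0 0 0" --pt "0 -0.027 -0.0484 0 0 0" --pt "0 -0.0273 -0.0555 0 0 0" --pt "0 -0.0273 -0.0555 0 0 0"

```text
t: 22.25
tcp_pos: [0.5829, -0.0878, 0.0677]
eef_rot: [2.896, 1.569, 2.242]
force: [-1.8, -4.1, 1.3]
grip_width: 0.0136
```

```bash
python3 - <<'E'
from h import *
s,p,R=cur();print(s["t"],E(p),p,s["force"],s["grip_width"])
piv=np.array([0,-.0945]);k=E(p);r=k-piv;a0=np.degrees(np.arctan2(r[1],r[0]))%360;print(np.hypot(*r),a0)
for a in np.r_[129:90:-6,90,88]:
    a=np.radians(a);q=piv+.068*np.array([np.cos(a),np.sin(a)])
    print(round(np.degrees(a)),(R.T@(np.r_[O+q[0]*EX+q[1]*EY,p[2]]-p)).round(4).tolist())
E
```

```text
22.25 [-0.04818688 -0.04510377] [ 0.58292437 -0.08784737  0.06773755] [-1.83805913 -4.08619294  1.32518213] 0.013619145034683408
0.0690069759622953 134.28997233439733
129 [0.0, 0.0014, -0.0062]
123 [0.0, 0.0025, -0.0133]
117 [0.0, 0.0044, -0.0201]
111 [0.0, 0.0069, -0.0268]
105 [0.0001, 0.0102, -0.0331]
99 [0.0001, 0.0141, -0.0391]
93 [0.0001, 0.0186, -0.0446]
90 [0.0001, 0.021, -0.0472]
88 [0.0001, 0.0227, -0.0488]
```

Emit:
apply_moves --pt "0 0.0014 -0.0062 0 0 0" --pt "0 0.0025 -0.0133 0 0 0" --pt "0 0.0044 -0.0201 0 0 0" --pt "0 0.0069 -0.0268 0 0 0" --pt "0 0.0102 -0.0331 0 0 0" --pt "0 0.0141 -0.0391 0 0 0" --pt "0 0.0186 -0.0446 0 0 0" --pt "0 0.021 -0.0472 0 0 0" --pt "0 0.0227 -0.0488 0 0 0" --pt "0 0.0227 -0.0488 0 0 0"

```text
t: 23.25
tcp_pos: [0.5588, -0.042, 0.0682]
eef_rot: [-0.53, 1.569, -1.182]
force: [1.6, -13.1, -1.2]
grip_width: 0.0136
```

```bash
python3 - <<'E'
from h import *
s,p,R=cur();print(s["t"],E(p),p,s["force"],s["grip_width"])
piv=np.array([0,-.0945]);k=E(p);r=k-piv;a0=np.degrees(np.arctan2(r[1],r[0]))%360;print(np.hypot(*r),a0)
E
```

```text
23.25 [ 0.00036744 -0.02709303] [ 0.55881005 -0.04201716  0.06820139] [  1.6339625  -13.11688885  -1.1683584 ] 0.013631717795581777
0.06740797107992277 89.68768115235171
```

Emit:
apply_moves --pt "0 0.0015 -0.0015 0 0 0" --pt "0 0.003 -0.003 0 0 0" --pt "0 0.003 -0.003 0 0 0" --pt "0 0.003 -0.003 0 0 0"

```text
t: 23.65
tcp_pos: [0.5597, -0.0405, 0.0686]
eef_rot: [-0.354, 1.564, -1.005]
force: [4.4, -17.8, -3.8]
grip_width: 0.0135
```

```bash
python3 - <<'E'
from h import *
s,p,R=cur();print(s["t"],E(p),p,s["force"],s["grip_width"])
E
```

```text
23.65 [ 0.00172141 -0.02811773] [ 0.55965183 -0.04054248  0.0686056 ] [  4.4140899  -17.82887489  -3.83190368] 0.013531516326752554
```

Emit:
apply_moves --pt "0 0.002 -0.002 0 0 0" --pt "0 0.003 -0.003 0 0 0" --pt "0 0.003 -0.003 0 0 0"

```text
t: 23.95
tcp_pos: [0.5604, -0.0393, 0.0689]
eef_rot: [-0.35, 1.559, -0.999]
force: [4.3, -18.4, -3.8]
grip_width: 0.0139
```

Emit:
apply_moves --pt "0 0 0 0 0 0" --pt "0 0 0 0 0 0" --pt "0 0 0 0 0 0" --pt "0 0 0 0 0 0" --pt "-0.04 0 0 0 0 0" --pt "-0.08 0 0 0 0 0" --pt "-0.12 0 0 0 0 0" --pt "-0.17 0 0 0 0 0" --pt "-0.2 0.04 0 0 0 0" --pt "-0.2 0.04 0 0 0 0" --grip 0.2

```text
t: 24.95
tcp_pos: [0.5876, -0.0029, 0.2741]
eef_rot: [0.167, 1.553, -0.481]
force: [0.9, -0.5, 0.3]
grip_width: 0.037
```

```bash
python3 - <<'E'
from h import *
s,p,R=cur();print(s["t"],E(p),p,s["force"],s["grip_width"])
cap("scene","c15");cap("side","s15")
i=cv2.imread("pics/c15.png")[155:335,210:410];cv2.imwrite("pics/c15z.png",cv2.resize(i,None,fx=3.3,fy=3.3,interpolation=cv2.INTER_CUBIC))
print(delta(W(-.16,0,.27),downR(np.radians(7.4))))
E
```

```text
24.95 [ 0.03546636 -0.06065183] [ 0.58756876 -0.00288835  0.27405638] [ 0.89831826 -0.45003468  0.26994637] 0.03700233666384324
[ 6.000e-04 -1.778e-01  9.600e-02 -4.451e+01  5.400e-01  4.600e-01]
```

View pics/c15z.png

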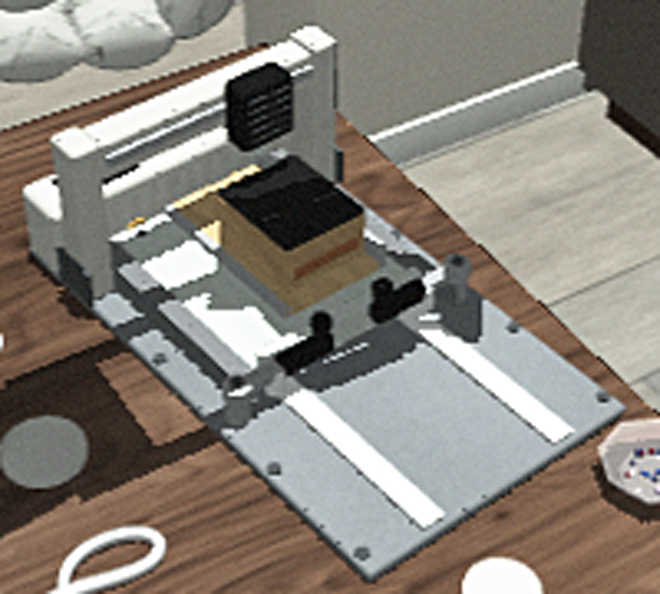

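The scene view shows both levers across the mouth and the block, rubber up, at the fence. I'll take a wrist view from above to measure.

Emit:
apply_moves --pt "0 -0.04 0.02 -8 0.5 0.4" --pt "0 -0.08 0.04 -16 0.5 0.4" --pt "0 -0.12 0.06 -24 0.5 0.4" --pt "0 -0.15 0.08 -32 0.5 0.4" --pt "0 -0.178 0.096 -40 0.5 0.4" --pt "0 -0.178 0.096 -44.5 0.5 0.4" --pt "0 -0.178 0.096 -44.5 0.5 0.4" --pt "0 -0.178 0.096 -44.5 0.5 0.4"

```text
t: 25.85
tcp_pos: [0.5513, -0.2044, 0.2691]
eef_rot: [3.034, 1.569, -3.123]
force: [0.4, -0.0, 0.3]
grip_width: 0.0371
```

```bash
python3 - <<'E'
from h import *
s,p,R=cur();print(s["t"],E(p),p,s["force"])
cap("wrist","w16");im=cv2.imread("pics/w16.png");cv2.imwrite("pics/w16z.png",cv2.resize(im[0:200,190:460],(800,593),interpolation=cv2.INTER_CUBIC))
E
```

```text
25.85 [-0.15972178  0.00128045] [ 0.55129168 -0.2044274   0.26907768] [ 0.42706286 -0.01859516  0.34795602]
```

View pics/w16z.png

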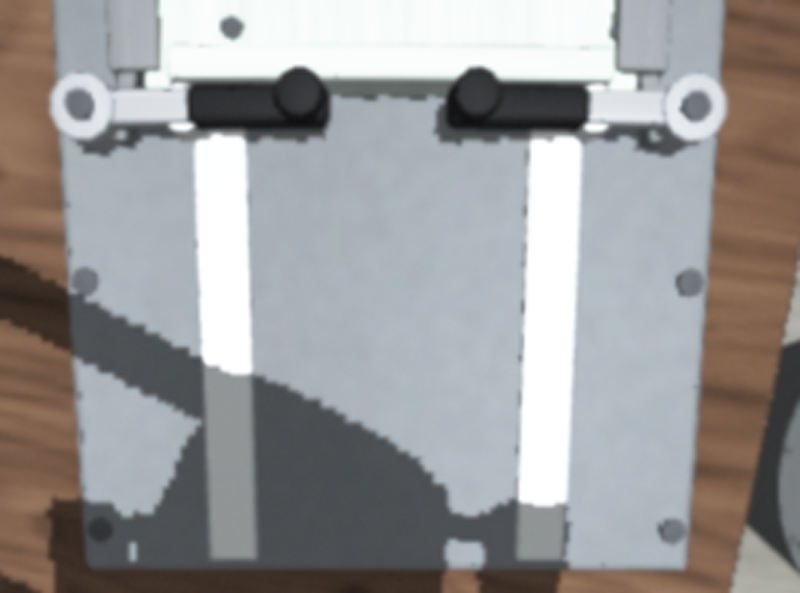

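The wrist view shows both handles straight across the mouth (pivots (80,104) and (695,104), knobs (299,92) and (477,93)), with the rail parallel behind them. Now I'll measure.

```bash
python3 - <<'E'
from h import *
c=ld("w16")
f=lambda L:[(a*.3375+190-.3,b*.3373-.3) for a,b in L]
for n,L,z in (("knob",[(299,92),(477,93)],.058),("piv",[(80,104),(695,104)],.041),("handle end mid",[(327,106),(446,106)],.041),("rail outer",[(172,82),(612,82)],.04),("plate",[(88,570),(686,570)],.01)):
    print(n,[E(p).round(4).tolist() for p in cast(c,f(L),z)])
E
```

```text
knob [[-0.0019, 0.0252], [-0.0022, -0.0263]]
piv [[-0.0008, 0.0933], [-0.0012, -0.0941]]
handle end mid [[-0.0024, 0.018], [-0.0025, -0.0181]]
rail outer [[0.0051, 0.065], [0.0048, -0.0686]]
plate [[-0.1506, 0.1088], [-0.151, -0.1089]]
```

The knobs sit about 1 mm short of the pivot line, which is within measuring error. There is time to spare, so I'll give both knobs one firm push together with the two spread fingers to be sure they are at the stops.

Emit:
apply_moves --pt "0.04 0.03 0.002 0 0 0" --pt "0.08 0.06 0.002 0 0 0" --pt "0.12 0.09 0.002 0 0 0" --pt "0.16 0.11 0.002 0 0 0" --pt "0.2 0.11 0.002 0 0 0" --pt "0.207 0.11 0.002 0 0 0" --pt "0.207 0.11 0.002 0 0 0"

```text
t: 26.6
tcp_pos: [0.5386, -0.0943, 0.0617]
eef_rot: [2.992, 1.567, 3.119]
force: [-0.3, 0.0, 1.1]
grip_width: 0.037
```

```bash
python3 - <<'E'
from h import *
s,p,R=cur();print(s["t"],E(p),p,s["force"],delta(p,downR(np.radians(7.4))))
cap("wrist","w17")
E
```

```text
26.6 [-0.04891893 -0.00031004] [ 0.538598   -0.09434256  0.06171445] [-0.26134669  0.04245001  1.06461944] [ 0.    0.    0.   -0.12 -0.24 -0.04]
```

View pics/w17.png

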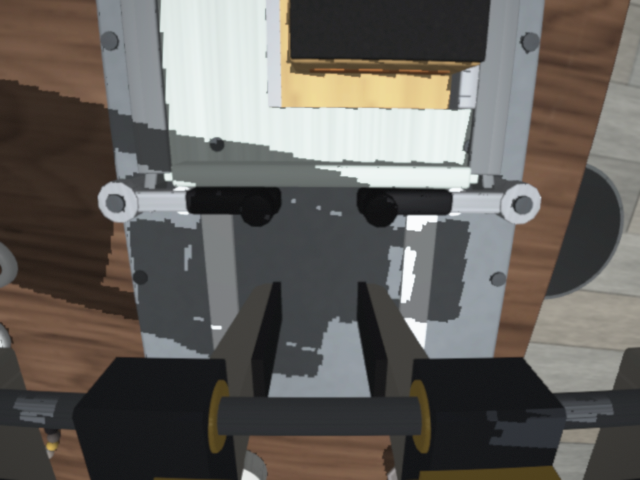

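The wrist view has the fingers lined up with both knobs ((257,205) and (380,205)), so I'll push.

Emit:
apply_moves --pt "0 0.015 0 0 0 0" --pt "0 0.025 0 0 0 0" --pt "0 0.03 0 0 0 0" --pt "0 0.032 0 0 0 0" --pt "0 0.034 0 0 0 0" --pt "0 0.034 0 0 0 0"

```text
t: 27.25
tcp_pos: [0.5365, -0.0626, 0.0641]
eef_rot: [-1.506, 1.568, -1.378]
force: [-1.2, -10.8, 5.7]
grip_width: 0.0364
```

Emit:
apply_moves --pt "0 0.002 0 0 0 0" --pt "0 0.003 0 0 0 0" --pt "0 0.003 0 0 0 0"

```text
t: 27.55
tcp_pos: [0.5365, -0.0623, 0.0645]
eef_rot: [-1.458, 1.563, -1.328]
force: [0.0, -18.3, -1.4]
grip_width: 0.0366
```

Emit:
apply_moves --pt "0 0.003 0 0 0 0" --pt "0 0.005 0 0 0 0" --pt "0 0.005 0 0 0 0"

```text
t: 27.85
tcp_pos: [0.5365, -0.0617, 0.0647]
eef_rot: [-1.466, 1.557, -1.334]
force: [0.8, -30.3, -4.8]
grip_width: 0.0369
```

Emit:
apply_moves --pt "0 -0.015 0 0 0 0" --pt "0 -0.03 0 0 0 0" --pt "-0.05 -0.045 0 0 0 0" --pt "-0.1 -0.07 0 0 0 0" --pt "-0.15 -0.1 0 0 0 0" --pt "-0.2 -0.12 0 0 0 0" --pt "-0.21 -0.12 0 0 0 0" --pt "-0.21 -0.12 0 0 0 0"

```text
t: 28.65
tcp_pos: [0.5538, -0.1797, 0.2814]
eef_rot: [-1.095, 1.551, -0.964]
force: [0.2, 0.0, 0.0]
grip_width: 0.0367
```

```bash
python3 - <<'E'
from h import *
s,p,R=cur();print(s["t"],E(p),p,s["force"])
cap("wrist","w18");cap("side","s18");cap("scene","c18");im=cv2.imread("pics/w18.png");cv2.imwrite("pics/w18z.png",cv2.resize(im[0:200,190:460],(800,593),interpolation=cv2.INTER_CUBIC))
i=cv2.imread("pics/s18.png")[160:325,225:405];j=cv2.imread("pics/c18.png")[155:320,210:390];cv2.imwrite("pics/sc18z.png",cv2.resize(np.hstack([i,j]),(800,367),interpolation=cv2.INTER_CUBIC))
E
```

```text
28.65 [-0.13549148 -0.00443152] [ 0.55383532 -0.17966323  0.28144169] [0.2074354  0.03068899 0.0254092 ]
```

View pics/w18z.png

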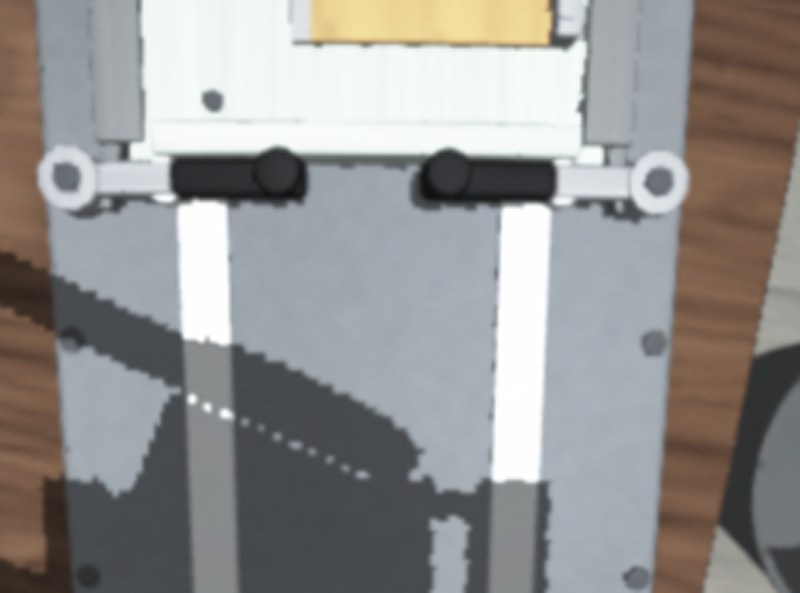

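View pics/sc18z.png

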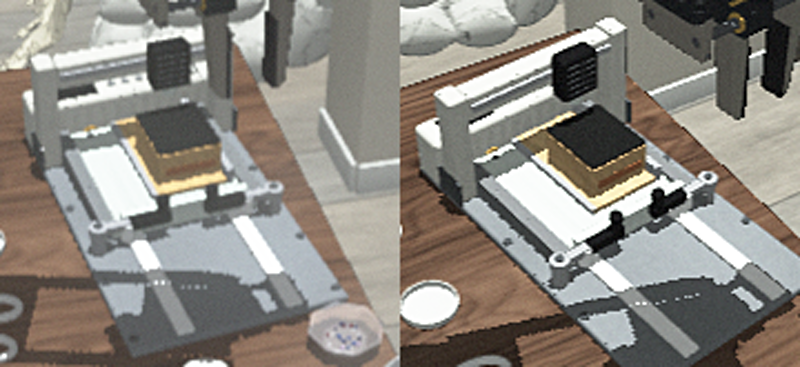

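Both levers are still closed, the block is rubber up, and the dish and jar are in place. One last check of the block against the fence, from w17 and the current side view.

```bash
python3 - <<'E'
from h import *
c=ld("w17")
for p in cast(c,[(291,15),(292,56),(486,56),(490,15)],.07): print("blk",E(p).round(4))
for p in cast(c,[(282,107),(450,107)],.03): print("bed",E(p).round(4))
c=ld("w18");f=lambda L:[(a*.3375+190-.3,b*.3373-.3) for a,b in L]
for n,L,z in (("knob",[(279,170),(448,172)],.058),("piv",[(67,178),(659,181)],.041),("rail",[(155,155),(580,160)],.04)):
    print(n,[E(p).round(4).tolist() for p in cast(c,f(L),z)])
E
```

```text
blk [0.0693 0.0084]
blk [0.0563 0.0083]
blk [ 0.057  -0.0587]
blk [ 0.0701 -0.0589]
bed [0.0406 0.0159]
bed [ 0.041  -0.0603]
knob [[-0.0015, 0.0247], [-0.0019, -0.0262]]
piv [[-0.0012, 0.0932], [-0.0016, -0.0944]]
rail [[0.0054, 0.0651], [0.0043, -0.069]]
```

```bash
python3 - <<'E'
from rig import *
print(sign_off())
E
```

```text
the job is handed in; nothing more can be done
None
```

The stamp block is loaded and the carrier is held in the engraver by both closed levers. I handed the job in at about 29 s of the 62 s allowed; sign-off gave no verdict.

**What I did:**
- **Block:** I tipped it rubber up over the bed edge with two spread fingers, then pushed it square against the ruler fence until the force reached 11 N.
- **Carrier:** I pushed it in by its rail until the force rose from 4.8 to 7.2 N, which I took as the ejectors touching.
- **Levers:** I closed the near lever, then the far one, by gripping and swinging the knobs. A final push of about 30 N on both knobs moved them only about 1 mm, so they are at their end stops.

**Last checks:**
- **Levers:** both handles lie straight across the mouth, with the knobs within about 0.3 mm of the pivot line.
- **Carrier:** the rail's outer face measures x of about 5 mm, against a nominal 7 mm. The pivots read 1 to 1.5 mm low in the same view, so about 1 mm is unexplained; I put it down to measuring error.
- **Block:** its far edge reads y of about -59 mm and is parallel to the fence. The fence reads about -60 mm, so the two agree within camera accuracy but I can't rule out a gap of about 1 mm.
- **Other items:** the dish and jar still looked in place in the last pictures. I never moved near the pen, but it was outside the close-ups I checked at the end.

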